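# Clear, pile, cover and mark a batch of heat-spreader plates

## Robot

A 6-joint arm with a two-finger parallel gripper is mounted at the origin on the work surface. World frame = base frame: x ahead of the robot, y to its left, z up, the work surface at z = 0. Lengths are in mm, angles in rad, forces in N, time in s.
With the tool pointing down it reaches from about 350 to 775 mm from the base axis. Payload 7.3 kg.
Tool frame: the origin (TCP) lies on the centre line of the jaws, within the pads' length; the fingertips stand 14 mm ahead of it and the grasp point (between the pads) lies 5 mm behind it; z points along the fingers, y is the line along which they close (so a half turn about z gives the same grasp; the last joint's range is limited). The gripper opens to 92 mm and grips with 3 to 60 N. Pads are 19 mm wide; open, the fingers measure 130 mm over their backs; the gripper's body (75 mm by 190 mm) begins 47 mm behind the grasp point.
Start: joints at [-1.42, 0.342, 1.524, -0, 1.275, -0.146], TCP at [153.564, -502.057, 240.741] pointing down, gripper open.
Joint ranges: [-2.53, 2.53], [-0.77, 2.02], [0.04, 2.7], [-1, 4.14], [0.28, 2.66], [-3.11, 3.11]. Speed limits (rad/s): [2.57, 2.57, 3.14, 3.14, 3.14, 3.14].

## Interface

Orientations are given as [roll, pitch, yaw] about the fixed x, y, z axes, in that order (R = Rz(yaw) Ry(pitch) Rx(roll)).
In Python, from plant import get_obs, capture, bot, spot_in, trace, pinpoint gives the robot as it stands.
- The arm moves only by the tool play_rows, never from a script. Its argument "rows" is a list of rows, each a list of 2 entries, a list of its own where there are three numbers: the shift along the world's x, y, z in units of 3 cm (1.0 is 3 cm), then the turn, a rotation vector about the world's x, y, z in units of 8 degrees (1.0 is 8 degrees). A call has 1 to 12 rows; each row shifts and turns the commanded pose from where the row before left it; what a row does not reach is not made up. A row lasts 1/8 s, in which the tool goes at most 62.5 mm and 10.7 degrees, less where a joint would pass 70% of its speed; a pose out of reach is approached as far as the arm can. A call with a number of a shift or a turn outside -1 to 1 is refused whole. A call with a gripper value outside its range is refused whole. "hand" is the opening, from -1 (shut) to 1 (fully open), set as the call begins (left out, the last holds). The fingers move at their own pace and stop on an object; the grip force is fixed at half the most. Time passes only in rows, so rows that do not move let the fingers close. It gives the time, the measured TCP pose, the force, the opening and the grip force at its end, in the units of the state.
- get_obs(): the state, without advancing time (a new reading comes with each control period).
- capture(name): name is "side" or "top" or "wrist"; returns a dict with "frame" (384x512x3 uint8, red, green, blue), "fov_y" (degrees; the focal length in pixels is half the picture's height over the tangent of half this angle, whatever the lens; pixels are square), "cx", "cy" (the principal point, pixels), "dist" ([k1, k2, p1, p2, k3] as OpenCV has them; the pictures are not rectified), "rvec" (rotation vector, rad) and "tvec" (3), from world to camera coordinates, as OpenCV has them; the wrist camera has in their place "hand_eye" (4x4, takes a point from camera to tool coordinates, whose origin is the TCP and whose axes are the flange's). Camera axes: x right, y down, z forward; pixel columns grow to the right and rows downward; lengths in mm; the calibration is good to about 2 mm. A picture is of the moment at which its call begins: read the wrist's pose just before it. There is no depth.
- bot.close_job(): hands the job in; it is judged then, once.
Trained networks look in the newest picture that a camera, given by its name, has taken for a name from the list of things; names that differ only in an ending like _2 or _b are one class to them, and where a whole thing is asked for, a point or a joint stands for the part that bears it (a point fixed in the world has none). Each returns a list of dicts, best first, with "p" (0 to 1); they miss things now and then, are a little off and sometimes report something else, mostly with a low value. They report only what shows in the picture. A call takes as long as a camera call.
- spot_in(query, camera): "at" ([row, column] in pixels, amid what is visible of it).
- trace(query, camera): "mask" (384x512 bool, what is visible of it) and "at" ([row, column] in pixels, amid what is visible of it).
- pinpoint(query, camera): "at" ([row, column] in pixels: a listed point, or the origin of a listed thing).
The state is a dict: "time": time; "joint_positions": joint angles; "dq": joint speeds; "tau": joint torques, N m; "tool_pos": TCP position; "tcp_rot": TCP orientation; "contact_force": force on the tool from outside, world axes, zero at the start; "moment": the same for the moment, N m; "grip_width": finger opening in mm; "finger_force": force on a finger pad.
Only numpy, scipy, OpenCV 4.12 (cv2) and the standard library are available. Lean on these libraries where they do the work, as an engineer would, in place of code of your own. Each camera call takes 0.05 s, during which the arm holds its last target. There are 200 camera calls.

## Task

Clear the small finned heat sink off the plywood pallet into the blue bin, and pile all the aluminium plates squarely on the raised pad of the plywood pallet, one flat on another with their edges in line with the pad, then lay the thick black cover squarely on top of them. Then mark the batch: pick up the mallet and knock the sprung marking pin all the way down with a brisk blow of its head, and lay the mallet back in its outline on the rubber rest. Touch the pin with nothing but the mallet, and leave the transformer, solder reel and screwdriver where they are.

Things in the scene. Friction and masses are not known exactly. Their poses are not given: they have to be found in the camera images.
- plate1: Bare aluminium heat-spreader plate, 110 x 62 x 10 mm, 0.17 kg, a dark screw hole at each corner, lying flat; 4 to 6 of these are present. Origin at the centre of the solid (half thickness 5 mm); x along the 110 mm length, y across the 62 mm width, z up. Either face may be up and either end forward.
- plate2: Bare aluminium heat-spreader plate, 110 x 62 x 10 mm, 0.17 kg, a dark screw hole at each corner, lying flat; 4 to 6 of these are present. Origin at the centre of the solid (half thickness 5 mm); x along the 110 mm length, y across the 62 mm width, z up. Either face may be up and either end forward.
- plate3: Bare aluminium heat-spreader plate, 110 x 62 x 10 mm, 0.17 kg, a dark screw hole at each corner, lying flat; 4 to 6 of these are present. Origin at the centre of the solid (half thickness 5 mm); x along the 110 mm length, y across the 62 mm width, z up. Either face may be up and either end forward.
- plate4: Bare aluminium heat-spreader plate, 110 x 62 x 10 mm, 0.17 kg, a dark screw hole at each corner, lying flat; 4 to 6 of these are present. Origin at the centre of the solid (half thickness 5 mm); x along the 110 mm length, y across the 62 mm width, z up. Either face may be up and either end forward.
- plate5: Bare aluminium heat-spreader plate, 110 x 62 x 10 mm, 0.17 kg, a dark screw hole at each corner, lying flat; 4 to 6 of these are present. Origin at the centre of the solid (half thickness 5 mm); x along the 110 mm length, y across the 62 mm width, z up. Either face may be up and either end forward.
- plate6: Bare aluminium heat-spreader plate, 110 x 62 x 10 mm, 0.17 kg, a dark screw hole at each corner, lying flat; 4 to 6 of these are present. Origin at the centre of the solid (half thickness 5 mm); x along the 110 mm length, y across the 62 mm width, z up. Either face may be up and either end forward.
- cover: Black plastic cover slab, same 110 x 62 mm outline as the plates but 18 mm thick, 0.09 to 0.18 kg, lying flat among them. Origin at the centre of the solid (half thickness 9 mm); x along the 110 mm length, z up. Either face may be up.
- pallet_top (a point): Centre of the top face of the plywood pallet's raised pad, where the pile goes. The pad is 110 x 62 mm (same outline as the plates), its top 14 mm above the table; x along its 110 mm length, z up. Below it the pallet's base board is 150 x 100 mm, 8 mm high. The pallet is fixed to the table.
- pin_top (a point): Centre of the top face of the sprung marking pin, a vertical steel pin with a round head 28 mm in diameter and 12 mm thick, on a grey steel marker block 63 mm high (foot 85 x 85 mm, fixed). Up, its top is 100 mm above the table. It stamps the batch tag when driven down briskly.
- pin (a joint): Travel of the marking pin in m: 0 up, 0.020 fully down. Springs back by itself; it takes about 3 N to start and 10 N fully down. To mark, it must be over 12 mm down under the mallet and still moving down at over 30 mm/s (an ordinary light blow; a slow push does not mark).
- mallet: Mallet, 0.24 to 0.36 kg. White block head 44 x 44 x 60 mm (60 along z); light wooden handle of rectangular section, 20 mm wide (y), 24 mm tall (z), running along -x to 190 mm from the origin. Origin: centre of the head, on the handle's centre line. It stands on the head's lower face (origin 30 mm above its support), handle level. Any face of the head may strike.
- mallet_grip (a point): Point on the centre line of the mallet's handle, 55 mm from the head's centre; a good place to grip it, pinching its 20 mm width from above.
- rest_head (a point): Mallet rest: a fixed black rubber mat 230 x 80 mm, 4 mm thick, with the mallet's outline in grey. This is the point on its top face where the centre of the mallet's head belongs; x is the direction from handle to head, z up.
- rest_grip (a point): Point on the mallet rest's top face over which the mallet's grip point (55 mm from the head's centre) belongs.
- heatsink: Small black finned heat sink, 36 x 36 x 24 mm high, 0.1 kg, left standing on the pallet's pad. Origin at the centre of its underside; x and y along its sides, z up.
- bin: Open blue parts bin on the table, 100 (x) x 120 (y) x 45 mm high, walls and floor 3 mm thick, 0.6 kg, a few flat connectors on its floor. Origin at the centre of its underside.
- transformer: Bystander: small transformer, dark core with a copper winding, 30 x 32 x 28 mm high, origin under its centre.
- reel: Bystander: small solder reel lying flat, 40 mm in diameter, 22 mm high, origin under its centre.
- screwdriver: Bystander: screwdriver lying flat.

How it is judged (in metres and radians):
On the way, in this order (a step that is already met when the one before it is completed fails the run):
1. all the plates lie squarely piled on the pallet's pad and are released (horizontal distance between each of plate1, plate2, plate3, plate4, plate5, plate6 and pallet_top below 0.006 m and angle between the x axis of each of plate1, plate2, plate3, plate4, plate5, plate6 and the x axis of pallet_top, either way round below 0.1 rad and angle between the z axis of each of plate1, plate2, plate3, plate4, plate5, plate6 and the z axis of pallet_top, either way round below 0.08 rad and height (world z) of each of plate1, plate2, plate3, plate4, plate5, plate6 below 0.078 m and linear speed of each of plate1, plate2, plate3, plate4, plate5, plate6 below 0.02 m/s and contact force between the fingers and plate1 below 0.1 N and contact force between the fingers and plate2 below 0.1 N and contact force between the fingers and plate3 below 0.1 N and contact force between the fingers and plate4 below 0.1 N and contact force between the fingers and plate5 below 0.1 N and contact force between the fingers and plate6 below 0.1 N), for 0.2 s.
2. the cover lies squarely on top of the pile and is released (all of step 1 and horizontal distance between cover and pallet_top below 0.006 m and angle between the x axis of cover and the x axis of pallet_top, either way round below 0.1 rad and angle between the z axis of cover and the z axis of pallet_top, either way round below 0.08 rad and height (world z) of cover below 0.087 m and linear speed of cover below 0.02 m/s and contact force between the fingers and cover below 0.1 N and ((angle between plate1's own z axis and vertical below 0.3 rad and z of cover in the frame of plate1 above 0.008 m) or (angle between plate1's own z axis and vertical above 2.8 rad and z of cover in the frame of plate1 below -0.008 m)) and ((angle between plate2's own z axis and vertical below 0.3 rad and z of cover in the frame of plate2 above 0.008 m) or (angle between plate2's own z axis and vertical above 2.8 rad and z of cover in the frame of plate2 below -0.008 m)) and ((angle between plate3's own z axis and vertical below 0.3 rad and z of cover in the frame of plate3 above 0.008 m) or (angle between plate3's own z axis and vertical above 2.8 rad and z of cover in the frame of plate3 below -0.008 m)) and ((angle between plate4's own z axis and vertical below 0.3 rad and z of cover in the frame of plate4 above 0.008 m) or (angle between plate4's own z axis and vertical above 2.8 rad and z of cover in the frame of plate4 below -0.008 m)) and ((angle between plate5's own z axis and vertical below 0.3 rad and z of cover in the frame of plate5 above 0.008 m) or (angle between plate5's own z axis and vertical above 2.8 rad and z of cover in the frame of plate5 below -0.008 m)) and ((angle between plate6's own z axis and vertical below 0.3 rad and z of cover in the frame of plate6 above 0.008 m) or (angle between plate6's own z axis and vertical above 2.8 rad and z of cover in the frame of plate6 below -0.008 m))), for 0.2 s.
3. the mallet knocks the marking pin down (value of joint pin above 0.012 m and velocity of joint pin above 0.03 m/s and distance between mallet and pin_top below 0.05 m).
At the end, for the whole second after the job is handed in: Plates and (uppermost) cover lie flat, released, in one pile on the pad, each centre within 6 mm of the pad's centre horizontally and length within 0.1 rad of the pad's; mallet lying in its outline (head and grip point within 30 mm); heat sink in the upright bin; all at rest; pin up (all of step 2 and horizontal distance between mallet and rest_head below 0.03 m and horizontal distance between mallet_grip and rest_grip below 0.03 m and height (world z) of each of mallet, mallet_grip below 0.045 m and linear speed of each of mallet, heatsink below 0.02 m/s and value of joint pin below 0.002 m and x of heatsink in the frame of bin between -0.05 and 0.05 m and y of heatsink in the frame of bin between -0.06 and 0.06 m and z of heatsink in the frame of bin below 0.04 m and angle between bin's own z axis and vertical below 0.2 rad); the robot touches nothing.
It fails at once if the robot touches the marking pin itself (contact force between any of the fingers, the arm and pin above 0.5 N).
It fails at once if the transformer is shifted by more than 6 cm (distance of transformer from where it was at the start of the episode above 0.06 m).
It fails at once if the reel is shifted by more than 6 cm (distance of reel from where it was at the start of the episode above 0.06 m).
It fails at once if the screwdriver is shifted by more than 6 cm (distance of screwdriver from where it was at the start of the episode above 0.06 m).
Of plate1, plate2, plate3, plate4, plate5, plate6 only 4 to 6 are there at a start; the rules pass over those that are not, and their reading is None.
At some moment in a run one of plate1, plate2, plate3, plate4, plate5, plate6, cover may be knocked a few centimetres aside while the robot is not near it.
Once in a run the grip may slacken for a moment while it holds something.
It also fails if it takes over 210 s, if anything falls off the work surface, if the arm or the gripper's body presses on something with over 40 N, if the wrist force passes 120 N, or if a joint passes its speed limit or range.

## Working session

There is one attempt and no reset: what is moved stays moved. The work goes in short steps, Python scripts to look and compute and a tool call to move; the robot and the scene stay as the last step left them, time stands still between calls to the robot, and variables do not carry over. Pictures are saved under pics/ and viewed, at most 14 in all, crops included, and the job is handed in when it is done.

Besides the shell and the picture viewer there is one more tool, called after "Call:" as name(argument=value, ...), one argument or row to a line, values as JSON. play_rows: Moves the arm, as the interface text tells. Shifts and turns lie within -1 to 1; 1 stands for 3 cm of shift or 8 degrees of turn. Its arguments: {"type":"object","properties":{"rows":{"type":"array"},"hand":{"type":"number"}},"required":["rows"]}

```bash
mkdir -p pics; ls
cat > h.py <<'E'
import numpy as np, cv2
from plant import get_obs, capture, bot, spot_in, trace, pinpoint
from scipy.spatial.transform import Rotation as Ro
def cam(c,obs=None):
    f=192/np.tan(np.radians(c['fov_y'])/2)
    K=np.array([[f,0,c['cx']],[0,f,c['cy']],[0,0,1.]]); d=np.array(c['dist'],float)
    if 'rvec' in c and c['rvec'] is not None:
        R=cv2.Rodrigues(np.array(c['rvec'],float))[0]; t=np.array(c['tvec'],float).ravel()
    else:
        T=np.eye(4);T[:3,:3]=Ro.from_euler('xyz',obs['tcp_rot']).as_matrix();T[:3,3]=obs['tool_pos']
        W=np.linalg.inv(T@np.array(c['hand_eye'])); R=W[:3,:3];t=W[:3,3]
    return K,d,R,t
def ray(C,rc,z):
    K,d,R,t=C
    rc=np.atleast_2d(np.array(rc,float))
    u=cv2.undistortPoints(rc[:,::-1].reshape(-1,1,2).copy(),K,d).reshape(-1,2)
    v=np.c_[u,np.ones(len(u))]@R; o=-R.T@t
    return o+v*((z-o[2])/v[:,2])[:,None]
def proj(C,P):
    K,d,R,t=C
    return cv2.projectPoints(np.atleast_2d(np.array(P,float)),cv2.Rodrigues(R)[0],t,K,d)[0].reshape(-1,2)[:,::-1]
def shot(name,save=None):
    o=get_obs(); c=capture(name)
    if save: cv2.imwrite('pics/'+save+'.png',c['frame'][:,:,::-1])
    return cam(c,o),c['frame'],o
def rect(mask,C,z):
    """min-area rectangle of a mask projected on plane z: centre, sizes(long,short), yaw of the long side in deg"""
    cs,_=cv2.findContours(mask.astype(np.uint8),cv2.RETR_EXTERNAL,cv2.CHAIN_APPROX_NONE)
    k=max(cs,key=cv2.contourArea).reshape(-1,2)[:,::-1]
    P=ray(C,k,z)[:,:2].astype(np.float32)
    (x,y),(w,h),a=cv2.minAreaRect(P)
    if w<h: w,h,a=h,w,a+90
    return np.round([x,y,w,h,(a+90)%180-90],1)
E
python3 - <<'E'
from h import *
C,f,o=shot('top','top1'); 
for q,z in [('plate1',10),('cover',18),('heatsink',38),('transformer',28),('reel',22),('screwdriver',10),('mallet',60),('bin',45),('pin_top',100)]:
    for r in trace(q,'top'):
        if r['p']>.2: print(q,round(r['p'],2),np.round(r['at']),rect(r['mask'],C,z) if r['mask'].sum()>20 else '')
for q,z in [('plate1',5),('cover',9),('heatsink',14),('pallet_top',14),('pin_top',100),('mallet',34),('mallet_grip',34),('rest_head',4),('rest_grip',4),('bin',0)]:
    for r in pinpoint(q,'top'):
        if r['p']>.2: print('pt',q,round(r['p'],2),np.round(r['at'],1),np.round(ray(C,r['at'],z)[0],1))
shot('side','side1')
K=C; print(-C[2].T@C[3], o)
E
```

```text
pics
plate1 0.89 [190. 116.] [545.7 355.6 109.5  64.6  -1.7]
plate1 0.8 [191. 176.] [545.1 184.3 110.6  62.   14. ]
plate1 0.79 [242. 182.] [398.9 178.6 115.1  66.2  -7.8]
plate1 0.71 [240. 119.] [409.9 353.9 109.9  64.5  -3.3]
plate1 0.6 [154. 222.] [649.7  47.  109.   63.1 -11.6]
cover 0.96 [232. 287.] [ 419.7 -132.3  108.6   62.1   -4.1]
heatsink 0.48 [206. 227.] [504.3  43.7  38.2  37.6  -9.4]
transformer 0.69 [215. 143.] [474.3 273.3  31.9  31.4  88.9]
reel 0.58 [190. 282.] [ 534.9 -125.1   34.9   31.4   -1.6]
reel 0.31 [191. 119.] [543.5 351.2 102.3  63.   -1.2]
screwdriver 0.56 [201. 398.] [ 507.5 -443.6  132.9   30.9   -4. ]
mallet 0.62 [206. 352.] [ 459.3 -316.2  211.6   53.6   15. ]
mallet 0.44 [155. 356.] [ 630.2 -309.9  127.   109.6  -84.6]
bin 0.7 [156. 356.] [ 632.6 -312.5  127.7  107.9  -84.7]
pin_top 0.52 [157. 287.] [ 615.6 -121.6   26.1   25.6  -28.6]
pin_top 0.3 [204. 225.] [493.2  39.2  35.2  32.3  -1.1]
pt plate1 0.86 [245.2 181.3] [387.2 174.9   5. ]
pt plate1 0.78 [240.2 120.3] [404.6 350.1   5. ]
pt plate1 0.72 [155.2 223.7] [648.6  52.4   5. ]
pt plate1 0.64 
[... 689 characters left out ...]
4.33401747] {'time': 0.0, 'joint_positions': array([-1.42001137e+00,  3.42722417e-01,  1.52500355e+00, -6.44760916e-06,
        1.27537321e+00, -1.46015347e-01]), 'dq': array([-0.00185241,  0.00069027,  0.00018502,  0.00145833, -0.00040446,
        0.00109092]), 'tau': array([ 4.13088837e-04, -4.31246674e+01, -2.44222641e+01,  7.17507885e-02,
        5.59083035e-02, -1.30196536e-04]), 'tool_pos': array([ 153.49769195, -501.66952514,  240.04979397]), 'tcp_rot': array([-3.14010126e+00, -2.13094714e-04,  2.96802028e-01]), 'contact_force': array([-0.10269906,  0.83241117,  0.473037  ]), 'moment': array([-0.02137552,  0.00186865, -0.02128324]), 'finger_force': 0.0, 'grip_width': 91.7361541108238}
```

View pics/top1.png

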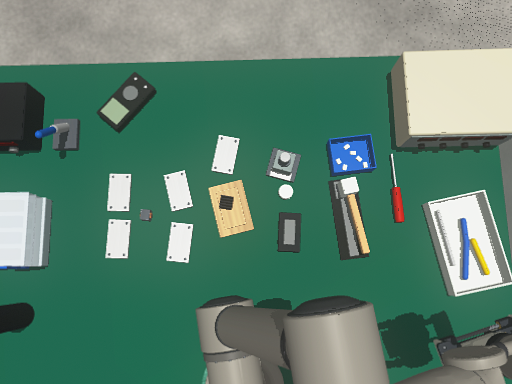

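View pics/side1.png

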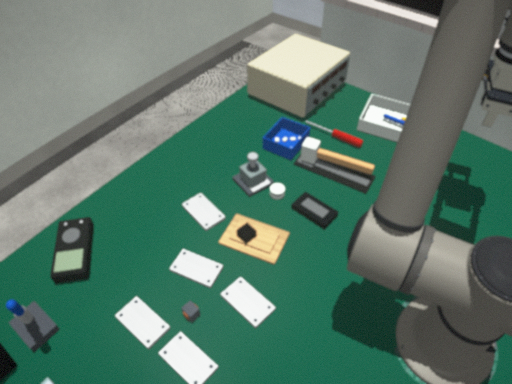

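The top view shows five plates, at (191,119), (240,118), (190,178), (242,180) and (155,226). The heat sink is on the pallet at (203,227). The cover is at (232,289), the pin at (157,286), and the mallet lies skewed on its mat. Next I move over the pallet to measure with the wrist camera.

Call:
play_rows(
  rows=[
    [[0.6,1,0],[0,0,0]],
    [[0.6,1,0],[0,0,0]],
    [[0.6,1,0],[0,0,0]],
    [[0.6,1,0],[0,0,0]],
    [[0.6,1,0],[0,0,0]],
    [[0.6,1,0],[0,0,0]],
    [[0.6,1,0],[0,0,0]],
    [[0.6,1,0],[0,0,0]],
    [[0.6,1,0],[0,0,0]],
    [[0.6,1,0],[0,0,0]],
    [[0.6,1,0],[0,0,0]],
    [[0.6,1,0],[0,0,0]],
  ],
  hand=1,
)

```text
time: 2.55
tool_pos: [370.1, -141.1, 240.9]
tcp_rot: [3.141, -0.0, 0.297]
contact_force: [0.0, -1.5, 0.0]
grip_width: 92.1
finger_force: 0.0
```

Call:
play_rows(
  rows=[
    [[0.6,1,0],[0,0,0]],
    [[0.6,1,0],[0,0,0]],
    [[0.6,1,0],[0,0,0]],
    [[0.6,1,0],[0,0,-0.5]],
    [[0.6,1,0],[0,0,0]],
    [[0.6,1,0],[0,0,0]],
    [[0,0,0],[0,0,0]],
    [[0,0,0],[0,0,0]],
  ],
)

```text
time: 3.55
tool_pos: [477.2, 37.7, 240.6]
tcp_rot: [3.141, 0.001, 0.227]
contact_force: [-0.8, 0.0, 0.2]
grip_width: 91.8
finger_force: 0.0
```

```bash
cat > m.py <<'E'
from h import *
import sys
# usage: m.py save query:z ...  (trace -> rect on plane z; pinpoint query@z)
C,f,o=shot('wrist',sys.argv[1] if sys.argv[1]!='-' else None)
print(np.round(o['tool_pos'],1),'yaw',round(np.degrees(o['tcp_rot'][2]),1),'t',round(o['time'],1),'cam',np.round(-C[2].T@C[3]))
for a in sys.argv[2:]:
    if '@' in a:
        q,z=a.split('@')
        for r in pinpoint(q,'wrist')[:3]: print('pt',q,round(r['p'],2),np.round(r['at'],1),np.round(ray(C,r['at'],float(z))[0],1))
    else:
        q,z=a.split(':')
        for r in trace(q,'wrist')[:3]: print(q,round(r['p'],2),np.round(r['at']),rect(r['mask'],C,float(z)) if r['mask'].sum()>20 else '')
E
python3 m.py w1 heatsink:38 heatsink@14 pallet_top@14 pallet_top:14
```

```text
[477.2  37.7 240.6] yaw 13.0 t 3.5 cam [555.  57. 384.]
heatsink 0.74 [147. 255.] [504.6  45.8  36.2  35.8  -9.7]
heatsink 0.33 [118. 504.] [ 613.  -230.8   99.7   38.6   29. ]
pt heatsink 0.86 [145.3 254.9] [504.4  46.4  14. ]
pt heatsink 0.21 [175.5 487.8] [ 536.6 -283.2   14. ]
pt heatsink 0.18 [152.1 375.9] [ 532.7 -118.1   14. ]
pt pallet_top 0.82 [157.8 262.5] [489.9  32.3  14. ]
pallet_top 0.58 [157. 268.] [489.6  34.4 146.6  97.6  13.2]
```

View pics/w1.png

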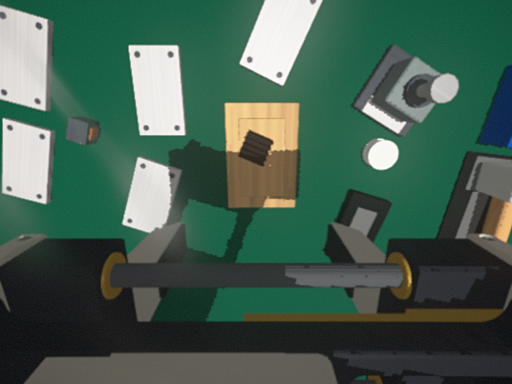

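The wrist view shows the pallet at (158,262), the heat sink at (147,255) and the plates around it. I'll measure the pallet and plates from here.

```bash
python3 m.py - pallet_top:8 plate1:10 plate1@5
python3 - <<'E'
from h import *
import cv2
C,f,o=shot('wrist')
# rectified crop of pallet region on z=14 plane, 2 px/mm, x up y left
xs=np.arange(590,390,-.4);ys=np.arange(133,-67,-.4)
X,Y=np.meshgrid(xs,ys,indexing='ij')
p=proj(C,np.c_[X.ravel(),Y.ravel(),np.full(X.size,14.)]).astype(np.float32)
im=cv2.remap(f,p[:,1].reshape(X.shape),p[:,0].reshape(X.shape),cv2.INTER_LINEAR)
cv2.imwrite('pics/rect.png',im[:,:,::-1])
E
```

```text
[477.4  37.3 240.9] yaw 12.9 t 3.8 cam [555.  56. 384.]
pallet_top 0.67 [157. 268.] [487.4  33.9 149.5 101.2  12.9]
pallet_top 0.62 [204. 465.] [ 499.2 -283.8  134.4   68.1    6.3]
plate1 0.91 [ 35. 276.] [643.8  48.3 105.8  64.1 -11.8]
plate1 0.82 [60. 26.] [541.1 350.8 112.   63.3  -2.7]
plate1 0.74 [ 94. 156.] [542.6 184.6 109.   64.1  13. ]
pt plate1 0.91 [195.7 149.6] [395.7 181.8   5. ]
pt plate1 0.86 [60.1 24. ] [542.9 357.    5. ]
pt plate1 0.81 [161.2  28.2] [409.1 355.4   5. ]
```

View pics/rect.png

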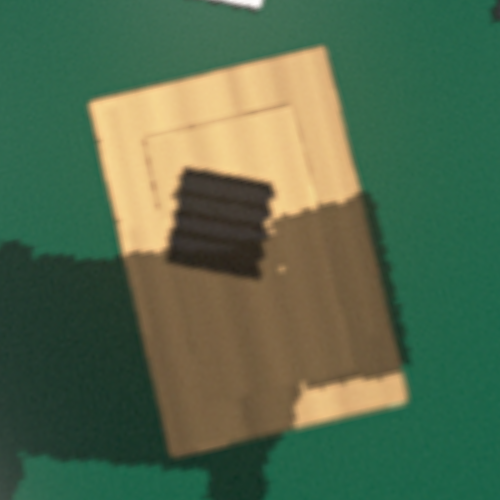

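Call:
play_rows(
  rows=[
    [[0.3,0.1,-1],[0,0,-1]],
    [[0.3,0.1,-1],[0,0,-1]],
    [[0.3,0.1,-1],[0,0,-0.83]],
    [[0,0,-1],[0,0,0]],
    [[0,0,0],[0,0,0]],
  ],
)

```text
time: 4.68
tool_pos: [503.1, 47.0, 118.9]
tcp_rot: [3.141, 0.005, -0.168]
contact_force: [0.0, 0.7, 0.1]
grip_width: 92.2
finger_force: 0.0
```

The rectified crop shows the pad's top edge running from (138,145) to (105,289). That puts the pad centre at about (487.6, 34) with yaw 12.9°, which agrees with the board. Now I grasp the heat sink.

Call:
play_rows(
  rows=[
    [[0,0,-0.95],[0,0,0]],
    [[0,0,-0.95],[0,0,0]],
    [[0,0,-0.9],[0,0,0]],
    [[0,0,0],[0,0,0]],
    [[0,0,0],[0,0,0]],
  ],
)

```text
time: 5.3
tool_pos: [505.7, 46.9, 38.3]
tcp_rot: [-3.141, -0.002, -0.168]
contact_force: [0.6, -0.3, 0.3]
grip_width: 92.0
finger_force: 0.0
```

Call:
play_rows(
  rows=[
    [[0,0,0],[0,0,0]],
    [[0,0,0],[0,0,0]],
    [[0,0,0],[0,0,0]],
    [[0,0,0],[0,0,0]],
    [[0,0,0],[0,0,0]],
    [[0,0,0],[0,0,0]],
    [[0,0,0.8],[0,0,0]],
    [[0,0,1],[0,0,0]],
    [[0,0,1],[0,0,0]],
    [[0,0,1],[0,0,0]],
    [[0,0,1],[0,0,0]],
    [[0,0,1],[0,0,0]],
  ],
  hand=-1,
)

```text
time: 6.8
tool_pos: [504.2, 47.0, 211.5]
tcp_rot: [3.141, 0.001, -0.168]
contact_force: [-0.5, -0.2, -0.7]
grip_width: 35.8
finger_force: 30.0
```

Call:
play_rows(
  rows=[
    [[0.35,-1,0],[0,0,0.2]],
    [[0.35,-1,0],[0,0,0.2]],
    [[0.35,-1,0],[0,0,0.2]],
    [[0.35,-1,0],[0,0,0.2]],
    [[0.35,-1,0],[0,0,0.2]],
    [[0.35,-1,0],[0,0,0.2]],
    [[0.35,-1,0],[0,0,0.2]],
    [[0.35,-1,0],[0,0,0.2]],
    [[0.35,-1,0],[0,0,0.2]],
    [[0.35,-1,0],[0,0,0]],
    [[0,0,0],[0,0,0]],
  ],
)

```text
time: 8.18
tool_pos: [609.4, -255.1, 209.6]
tcp_rot: [-3.141, 0.001, 0.081]
contact_force: [-0.7, 0.7, -0.8]
grip_width: 35.8
finger_force: 30.0
```

```bash
python3 m.py w2 bin:45 bin@0 mallet@34 mallet_grip@34 rest_head@4 rest_grip@4 pin_top@100 cover:18 cover@9
```

```text
[ 609.4 -255.1  209.6] yaw 4.6 t 8.2 cam [ 689. -248.  353.]
bin 0.68 [154. 313.] [ 634.8 -315.5  121.1  101.   -84.5]
pt bin 0.69 [152.8 305.2] [ 635.3 -317.3    0. ]
pt bin 0.67 [230.9 285. ] [ 520.5 -303.5    0. ]
pt mallet 0.87 [227.6 286.9] [ 541.7 -300.1   34. ]
pt rest_head 0.87 [221.5 275.9] [ 535.9 -288.4    4. ]
pt pin_top 0.69 [171.8 123. ] [ 618.3 -125.1  100. ]
```

View pics/w2.png

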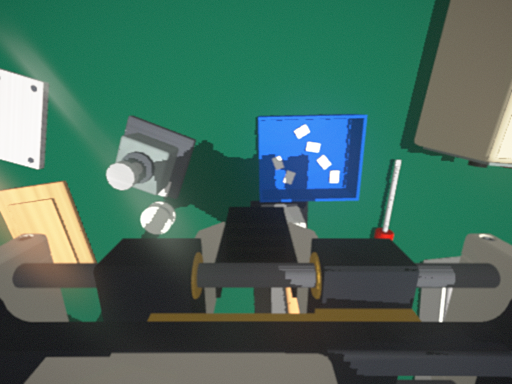

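The bin is clear, with its centre at (154,313), which is world (635,-316). I'll lower the heat sink into it and release.

Call:
play_rows(
  rows=[
    [[0.4,-1,0],[0,0,0]],
    [[0.4,-1,0],[0,0,0]],
    [[0.05,0,-1],[0,0,0]],
    [[0,0,-1],[0,0,0]],
    [[0,0,-1],[0,0,0]],
    [[0,0,-1],[0,0,0]],
    [[0,0,-0.8],[0,0,0]],
    [[0,0,-0.5],[0,0,0]],
    [[0,0,0],[0,0,0]],
  ],
)

```text
time: 9.8
tool_pos: [634.6, -312.7, 50.7]
tcp_rot: [-3.14, 0.002, 0.083]
contact_force: [0.2, -0.3, -1.0]
grip_width: 35.6
finger_force: 30.0
```

Call:
play_rows(
  rows=[
    [[0,0,0],[0,0,0]],
    [[0,0,0],[0,0,0]],
    [[0,0,0],[0,0,0]],
    [[0,0,0.5],[0,0,0]],
    [[0,0,1],[0,0,0]],
    [[0,0,1],[0,0,0]],
    [[0,0,1],[0,0,0]],
    [[0,0,1],[0,0,0]],
    [[0,0,1],[0,0,0]],
  ],
  hand=0.15,
)

```text
time: 10.92
tool_pos: [635.1, -313.1, 219.3]
tcp_rot: [3.14, -0.001, 0.083]
contact_force: [0.1, -0.4, -0.3]
grip_width: 52.7
finger_force: 0.0
```

Call:
play_rows(
  rows=[
    [[0,1,0.5],[0,0,0]],
    [[0,1,0.5],[0,0,0]],
    [[0,1,0],[0,0,0]],
    [[0,1,0],[0,0,0]],
    [[0,1,0],[0,0,0]],
    [[0,1,0],[0,0,0]],
    [[0,1,0],[0,0,0]],
    [[0,1,0],[0,0,0]],
    [[0,1,0],[0,0,0]],
    [[0,1,0],[0,0,0]],
    [[0,1,0],[0,0,0]],
    [[0,0,0],[0,0,0]],
  ],
  hand=1,
)

```text
time: 12.42
tool_pos: [634.2, 20.3, 247.2]
tcp_rot: [-3.141, 0.0, 0.087]
contact_force: [0.6, -0.0, 0.3]
grip_width: 91.9
finger_force: 0.0
```

```bash
python3 m.py - plate1:10 plate1@5
python3 - <<'E'
from h import *
C,f,o=shot('top')
for q,z in [('heatsink',5)]:
    for r in pinpoint(q,'top')[:2]: print(q,round(r['p'],2),r['at'],ray(C,r['at'],z))
E
```

```text
[634.2  20.3 247.2] yaw 5.0 t 12.4 cam [714.  28. 390.]
plate1 0.87 [307. 164.] [373.9 156.   76.8  24.7 -22.6]
plate1 0.81 [201.  30.] [543.6 353.5 111.3  68.8  -2.3]
plate1 0.67 [205. 142.] [546.3 184.7 109.8  67.6  13.4]
pt plate1 0.91 [154.5 236. ] [644.7  51.1   5. ]
pt plate1 0.59 [207.5  31. ] [536.  358.1   5. ]
pt plate1 0.57 [212.9 148.1] [542.4 180.4   5. ]
heatsink 0.75 [158.0, 347.2] [[ 631.99421326 -308.51958017    5.        ]]
heatsink 0.62 [156.9, 287.0] [[ 639.27522084 -133.3966245     5.        ]]
```

```bash
cat > wp.py <<'E'
from h import *
import sys
def plates(C,f,z=10,thr=150):
    hsv=cv2.cvtColor(f,cv2.COLOR_RGB2HSV)
    m=((hsv[...,2]>thr)&(hsv[...,1]<50)).astype(np.uint8)
    m=cv2.morphologyEx(m,cv2.MORPH_CLOSE,np.ones((5,5)))
    n,l,s,_=cv2.connectedComponentsWithStats(m)
    for i in range(1,n):
        if s[i,4]<400: continue
        e=(s[i,0]<2,s[i,1]<2,s[i,0]+s[i,2]>510,s[i,1]+s[i,3]>382)
        r=rect(l==i,C,z)
        if 50<r[3]<80 and 85<r[2]<130: print(r,'area',s[i,4],'EDGE' if any(e) else '')
if __name__=='__main__':
    z=float(sys.argv[1]); thr=int(sys.argv[2]) if len(sys.argv)>2 else 150
    C,f,o=shot('wrist',sys.argv[3] if len(sys.argv)>3 else None)
    print(np.round(o['tool_pos'],1),'yaw',round(np.degrees(o['tcp_rot'][2]),1),'t',round(o['time'],1))
    plates(C,f,z,thr)
E
python3 wp.py 10 150 w3; python3 -c "
from wp import *
f=cv2.imread('pics/w3.png');print(f[150:160:5,225:245:5].tolist())"
```

```text
[634.9  16.3 246.9] yaw 4.7 t 12.7
[659.8  45.2  86.9  64.1 -12. ] area 2602 
[542.2 358.5 112.   66.8  -1.6] area 2892 EDGE
[[[253, 253, 254], [253, 253, 254], [253, 253, 254], [253, 253, 254]], [[240, 242, 246], [198, 202, 207], [255, 255, 255], [255, 255, 255]]]
```

View pics/w3.png

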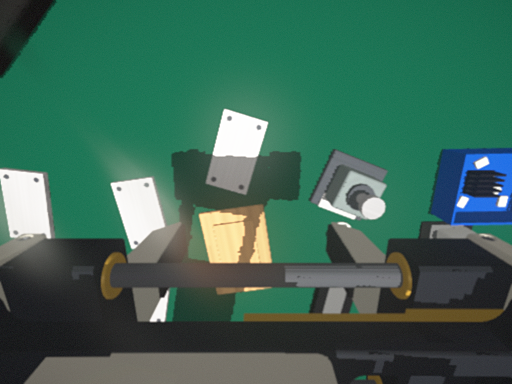

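The near plate spans (110,225) to (195,245) and is cut by the gripper's shadow. The heat sink is in the bin at (183,483). I'll lower the threshold and check the pose noise.

```bash
python3 wp.py 10 75; python3 wp.py 10 75
```

```text
[635.   16.1 246.8] yaw 4.7 t 12.7
[640.1  43.3 124.8  76.1 -12.2] area 3760 
[635.   16.1 246.8] yaw 4.7 t 12.8
[642.5  41.7 119.2  78.4 -12.3] area 3681
```

```bash
cat > wp.py <<'E'
from h import *
import sys
def plates(C,f,z=10,thr=75):
    g=f.astype(float); mx=g.max(2); sat=(mx-g.min(2))/(mx+1)
    m=((sat<0.18)&(mx>thr)).astype(np.uint8)
    m=cv2.morphologyEx(m,cv2.MORPH_OPEN,np.ones((5,5)))
    n,l,s,_=cv2.connectedComponentsWithStats(m)
    out=[]
    for i in range(1,n):
        if s[i,4]<400: continue
        r=rect(l==i,C,z)
        e=s[i,0]<2 or s[i,1]<2 or s[i,0]+s[i,2]>510
        if 50<r[3]<85 and 85<r[2]<135: out.append(list(r)+['EDGE' if e else ''])
    return out
if __name__=='__main__':
    z=float(sys.argv[1])
    C,f,o=shot('wrist',sys.argv[2] if len(sys.argv)>2 else None)
    print(np.round(o['tool_pos'],1),'yaw',round(np.degrees(o['tcp_rot'][2]),1),'t',round(o['time'],1))
    for t in (60,75,90,150): print(t,plates(C,f,z,t))
    for r in trace('plate1','wrist')[:4]: print('tr',round(r['p'],2),rect(r['mask'],C,z))
    for r in pinpoint('plate1','wrist')[:4]: print('pt',round(r['p'],2),np.round(ray(C,r['at'],z-5)[0],1))
E
python3 wp.py 10
```

```text
[635.   16.2 246.7] yaw 4.7 t 12.8
60 [[np.float64(647.4), np.float64(47.3), np.float64(112.1), np.float64(65.0), np.float64(-12.0), ''], [np.float64(454.1), np.float64(-318.7), np.float64(104.1), np.float64(60.9), np.float64(-85.2), '']]
75 [[np.float64(647.4), np.float64(47.3), np.float64(112.0), np.float64(65.0), np.float64(-12.0), '']]
90 [[np.float64(647.7), np.float64(47.5), np.float64(111.4), np.float64(64.4), np.float64(-11.9), '']]
150 [[np.float64(542.7), np.float64(357.2), np.float64(110.7), np.float64(64.3), np.float64(-2.0), 'EDGE'], [np.float64(598.9), np.float64(-129.0), np.float64(86.8), np.float64(62.2), np.float64(-35.9), ''], [np.float64(545.7), np.float64(178.5), np.float64(110.4), np.float64(79.6), np.float64(13.3), '']]
tr 0.95 [648.   48.1 109.8  61.8 -12.3]
tr 0.87 [544.8 184.4 111.1  66.   12.3]
tr 0.8 [376.1 155.5  72.2  22.3 -19.1]
tr 0.75 [544.8 353.9 110.1  69.8  -1.8]
pt 0.83 [389.1 178.3   5. ]
pt 0.79 [650.1  49.8   5. ]
pt 0.64 [540.3 186.7   5. ]
pt 0.58 [541.7 356.2   5. ]
```

Call:
play_rows(
  rows=[
    [[0.21,0.53,-1],[0,0,-1]],
    [[0.22,0.54,-1],[0,0,-1]],
    [[0,0,-1],[0,0,-0.09]],
    [[0,0,-1],[0,0,0]],
    [[0,0,-1],[0,0,0]],
    [[0,0,-1],[0,0,0]],
    [[0,0,-1],[0,0,0]],
    [[0,0,-0.66],[0,0,0]],
    [[0,0,0],[0,0,0]],
    [[0,0,0],[0,0,0]],
  ],
)

```text
time: 14.22
tool_pos: [648.4, 49.0, 17.4]
tcp_rot: [-3.142, -0.001, -0.209]
contact_force: [-0.7, 0.2, -0.1]
grip_width: 91.9
finger_force: 0.0
```

Call:
play_rows(
  rows=[
    [[0,0,0],[0,0,0]],
    [[0,0,0],[0,0,0]],
    [[0,0,0],[0,0,0]],
    [[0,0,0],[0,0,0]],
    [[0,0,0],[0,0,0]],
  ],
  hand=-1,
)

```text
time: 14.85
tool_pos: [648.0, 48.9, 17.1]
tcp_rot: [3.141, -0.0, -0.209]
contact_force: [0.4, -0.2, 0.8]
grip_width: 61.3
finger_force: 30.0
```

Call:
play_rows(
  rows=[
    [[0,0,0.8],[0,0,0]],
    [[0,0,1],[0,0,0]],
    [[0,0,0.5],[0,0,0]],
    [[-0.9,-0.08,0],[0,0,0.52]],
    [[-0.89,-0.08,0],[0,0,0.52]],
    [[-0.89,-0.08,0],[0,0,0.52]],
    [[-0.89,-0.08,0],[0,0,0.52]],
    [[-0.89,-0.08,0],[0,0,0.52]],
    [[-0.89,-0.09,0],[0,0,0.51]],
    [[0,0,-0.9],[0,0,0]],
    [[0,0,0],[0,0,0]],
    [[0,0,0],[0,0,0]],
  ],
)

```text
time: 16.35
tool_pos: [487.9, 34.4, 59.3]
tcp_rot: [3.141, -0.0, 0.226]
contact_force: [1.1, 0.7, -1.8]
grip_width: 61.2
finger_force: 30.0
```

Call:
play_rows(
  rows=[
    [[0,0,-0.5],[0,0,0]],
    [[0,0,-0.3],[0,0,0]],
    [[0,0,-0.11],[0,0,0]],
    [[0,0,0],[0,0,0]],
    [[0,0,0],[0,0,0]],
  ],
)

```text
time: 16.98
tool_pos: [487.6, 34.3, 31.6]
tcp_rot: [3.141, -0.0, 0.226]
contact_force: [0.8, 0.0, -1.8]
grip_width: 61.5
finger_force: 30.0
```

Call:
play_rows(
  rows=[
    [[0,0,0],[0,0,0]],
    [[0,0,0],[0,0,0]],
    [[0,0,0],[0,0,0]],
    [[0,0,0.5],[0,0,0]],
    [[0,0,1],[0,0,0]],
    [[0,0,1],[0,0,0]],
    [[0,0,1],[0,0,0]],
    [[-0.13,0,1],[0,0,0]],
    [[0,0,1],[0,0,0]],
    [[0,0,1],[0,0,0]],
    [[0,0,0.5],[0,0,0]],
    [[0,0,0],[0,0,0]],
  ],
  hand=1,
)

```text
time: 18.48
tool_pos: [484.0, 34.3, 243.6]
tcp_rot: [3.14, -0.004, 0.226]
contact_force: [1.3, 0.3, -0.5]
grip_width: 91.9
finger_force: 0.0
```

```bash
python3 wp.py 24 w4; python3 m.py - pallet_top:8; python3 wp.py 10
```

```text
[484.   34.3 243.6] yaw 12.9 t 18.5
60 [[np.float64(542.1), np.float64(339.4), np.float64(107.4), np.float64(60.4), np.float64(-3.0), 'EDGE'], [np.float64(543.2), np.float64(180.0), np.float64(105.8), np.float64(62.5), np.float64(13.0), ''], [np.float64(413.2), np.float64(342.1), np.float64(108.9), np.float64(65.9), np.float64(-3.3), 'EDGE'], [np.float64(488.4), np.float64(35.7), np.float64(107.2), np.float64(61.6), np.float64(12.9), ''], [np.float64(410.6), np.float64(-147.1), np.float64(102.3), np.float64(55.6), np.float64(46.1), '']]
75 [[np.float64(542.1), np.float64(339.4), np.float64(107.4), np.float64(60.4), np.float64(-3.0), 'EDGE'], [np.float64(543.2), np.float64(180.0), np.float64(105.8), np.float64(62.5), np.float64(13.0), ''], [np.float64(413.2), np.float64(342.1), np.float64(108.9), np.float64(65.9), np.float64(-3.3), 'EDGE'], [np.float64(488.4), np.float64(35.7), np.float64(107.2), np.float64(61.6), np.float64(12.9), ''], [np.float64(509.3), np.float64(-296.0), np.float64(117.8), np.float64(74.4), np.float64(12.4), 'EDGE'], [np.float64(408.7), np.float64(-141.0), np.flo
[... 3201 characters left out ...]
float64(35.4), '']]
150 [[np.float64(541.3), np.float64(353.0), np.float64(110.1), np.float64(54.4), np.float64(-2.2), 'EDGE'], [np.float64(542.1), np.float64(185.2), np.float64(109.9), np.float64(62.9), np.float64(13.0), ''], [np.float64(407.0), np.float64(355.1), np.float64(110.7), np.float64(61.3), np.float64(-3.2), 'EDGE'], [np.float64(393.5), np.float64(179.2), np.float64(111.2), np.float64(62.8), np.float64(-6.9), '']]
tr 0.86 [541.3 348.5 112.3  61.8  -3.3]
tr 0.82 [542.4 184.5 107.5  63.6  12.8]
tr 0.68 [484.9  35.7 116.4  66.4  13.4]
tr 0.67 [408.1 352.1 111.7  69.8  -3. ]
pt 0.94 [487.4  35.4   5. ]
pt 0.83 [389.4 179.1   5. ]
pt 0.75 [407.  353.8   5. ]
pt 0.74 [539.5 357.9   5. ]
```

View pics/w4.png

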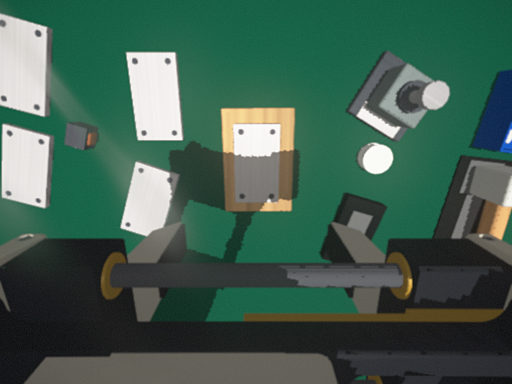

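The first plate sits on the pad, measured at about (488, 35.5) with yaw 12.9°, so it's good. Next I hover between the two plates at y≈180 and measure both.

Call:
play_rows(
  rows=[
    [[-0.28,1,0],[0,0,0]],
    [[-0.28,1,0],[0,0,0]],
    [[-0.28,1,0],[0,0,0]],
    [[-0.28,1,0],[0,0,0]],
    [[-0.28,1,0],[0,0,0]],
    [[0,0,0],[0,0,0]],
    [[0,0,0],[0,0,0]],
  ],
)

```text
time: 19.75
tool_pos: [441.7, 184.0, 241.4]
tcp_rot: [3.141, 0.0, 0.226]
contact_force: [0.1, -0.5, 0.3]
grip_width: 91.7
finger_force: 0.0
```

```bash
sed -i 's/for t in (60,75,90,150): print(t,plates(C,f,z,t))/for t in (75,130):\n        for p in plates(C,f,z,t): print(t,*p)/' wp.py; python3 wp.py 10
```

```text
[441.7 184.  241.4] yaw 12.9 t 19.8
75 541.2 356.3 111.2 65.3 -2.1 
75 542.0 186.0 110.1 64.2 12.9 
75 596.5 -95.9 103.8 50.3 29.0 EDGE
75 486.6 31.0 112.1 66.5 12.9 
75 407.0 355.2 111.9 65.4 -3.2 
75 393.9 179.7 112.0 63.6 -7.3 
130 541.2 357.4 110.9 63.2 -1.9 
130 542.0 185.8 110.1 63.7 12.9 
130 486.7 30.4 112.0 65.3 12.9 
130 406.8 356.1 111.3 63.7 -3.1 
tr 0.84 [486.5  31.2 112.   68.7  13. ]
tr 0.82 [541.5 185.8 109.2  62.9  13.2]
tr 0.81 [541.  356.1 111.1  65.5  -2.5]
tr 0.8 [393.9 180.9 111.7  62.2  -7.3]
pt 0.89 [390.5 177.7   5. ]
pt 0.89 [535.9 185.1   5. ]
pt 0.84 [409.8 354.5   5. ]
pt 0.77 [543.5 354.9   5. ]
```

Call:
play_rows(
  rows=[
    [[0.84,0.02,-0.9],[0,0,0]],
    [[0.84,0.02,-0.9],[0,0,0]],
    [[0.84,0.02,-0.9],[0,0,0]],
    [[0.84,0,-0.9],[0,0,0]],
    [[0,0,-1],[0,0,0]],
    [[0,0,-1],[0,0,0]],
    [[0,0,-1],[0,0,0]],
    [[0,0,-0.88],[0,0,0]],
    [[0,0,0],[0,0,0]],
    [[0,0,0],[0,0,0]],
  ],
)

```text
time: 21.15
tool_pos: [542.6, 185.6, 17.2]
tcp_rot: [3.141, 0.0, 0.225]
contact_force: [-0.1, 0.9, 0.2]
grip_width: 92.0
finger_force: 0.0
```

Call:
play_rows(
  rows=[
    [[0,0,0],[0,0,0]],
    [[0,0,0],[0,0,0]],
    [[0,0,0],[0,0,0]],
    [[0,0,0],[0,0,0]],
    [[0,0,0],[0,0,0]],
    [[0,0,0.8],[0,0,0]],
    [[0,0,1],[0,0,0]],
    [[0,0,0.8],[0,0,0]],
    [[0,0,0],[0,0,0]],
  ],
  hand=-1,
)

```text
time: 22.28
tool_pos: [543.3, 186.4, 96.6]
tcp_rot: [3.142, -0.004, 0.226]
contact_force: [-0.2, 0.4, -1.4]
grip_width: 61.6
finger_force: 30.0
```

Call:
play_rows(
  rows=[
    [[-0.305,-0.842,0],[0,0,0]],
    [[-0.305,-0.842,0],[0,0,0]],
    [[-0.305,-0.842,0],[0,0,0]],
    [[-0.305,-0.842,0],[0,0,0]],
    [[-0.305,-0.842,0],[0,0,0]],
    [[-0.305,-0.842,0],[0,0,0]],
    [[0,0,-0.8],[0,0,0]],
    [[0,0,-0.6],[0,0,0]],
    [[0,0,-0.3],[0,0,0]],
    [[0,0,0],[0,0,0]],
    [[0,0,0],[0,0,0]],
  ],
)

```text
time: 23.65
tool_pos: [487.7, 34.7, 44.5]
tcp_rot: [3.141, -0.001, 0.226]
contact_force: [-0.7, -0.4, -2.0]
grip_width: 61.5
finger_force: 30.0
```

Call:
play_rows(
  rows=[
    [[0,0,-0.09],[0,0,0]],
    [[0,0,0],[0,0,0]],
  ],
)

```text
time: 23.9
tool_pos: [487.5, 34.6, 41.7]
tcp_rot: [3.141, -0.0, 0.226]
contact_force: [-0.6, -0.7, -1.7]
grip_width: 61.2
finger_force: 30.0
```

Call:
play_rows(
  rows=[
    [[0,0,0],[0,0,0]],
    [[0,0,0],[0,0,0]],
    [[0,0,0],[0,0,0]],
    [[0,0,0.5],[0,0,0]],
    [[0,0,1],[0,0,0]],
    [[0,0,1],[0,0,0]],
    [[0,0,1],[0,0,0]],
    [[0,0.4,1],[0,0,-0.6]],
    [[0,0.4,1],[0,0,-1]],
    [[0,0.4,1],[0,0,-1]],
    [[0,0,0],[0,0,0]],
  ],
  hand=1,
)

```text
time: 25.28
tool_pos: [488.5, 71.2, 239.7]
tcp_rot: [-3.141, -0.006, -0.136]
contact_force: [0.3, -0.3, -0.6]
grip_width: 92.2
finger_force: 0.0
```

```bash
python3 wp.py 10; python3 wp.py 34 |grep 48
```

```text
[488.5  71.2 239.7] yaw -7.8 t 25.3
75 541.4 354.5 111.0 68.7 -2.1 
75 482.8 34.1 117.7 66.5 13.0 
75 261.2 -93.3 103.6 59.9 -37.2 
130 541.5 356.8 111.0 64.0 -2.0 
130 482.9 34.1 117.6 66.5 13.0 
tr 0.84 [541.3 354.5 111.4  69.5  -1.8]
tr 0.74 [440.2 350.5  68.7  51.5  83.7]
tr 0.69 [481.9  34.8 117.7  66.1  12.9]
tr 0.68 [ 624.2 -169.3   51.    35.2  -59.9]
pt 0.83 [482.5  35.7   5. ]
pt 0.82 [393.1 179.5   5. ]
pt 0.66 [407.7 351.7   5. ]
pt 0.65 [539.8 356.6   5. ]
[486.9  70.4 236.1] yaw -7.8 t 25.4
75 488.2 36.1 110.1 62.5 12.7 
tr 0.95 [488.   36.4 109.4  61.7  13. ]
pt 0.71 [480.1  32.5  29. ]
```

Call:
play_rows(
  rows=[
    [[-0.78,0.92,-0.8],[0,0,0.06]],
    [[-0.78,0.91,-0.8],[0,0,0]],
    [[-0.78,0.91,-0.8],[0,0,0]],
    [[-0.77,0.91,-0.8],[0,0,0]],
    [[0,0,-1],[0,0,0]],
    [[0,0,-1],[0,0,0]],
    [[0,0,-1],[0,0,0]],
    [[0,0,-1],[0,0,0]],
    [[0,0,-0.1],[0,0,0]],
    [[0,0,0],[0,0,0]],
    [[0,0,0],[0,0,0]],
  ],
)

```text
time: 26.95
tool_pos: [394.9, 180.2, 18.5]
tcp_rot: [-3.141, -0.002, -0.129]
contact_force: [-0.9, 0.3, -0.5]
grip_width: 91.5
finger_force: 0.0
```

Call:
play_rows(
  rows=[
    [[0,0,0],[0,0,0]],
    [[0,0,0],[0,0,0]],
    [[0,0,0],[0,0,0]],
    [[0,0,0],[0,0,0]],
    [[0,0,0],[0,0,0]],
    [[0,0,0.8],[0,0,0]],
    [[0,0,1],[0,0,0]],
    [[0,0,0.8],[0,0,0]],
    [[0,0,0],[0,0,0]],
    [[0,0,0],[0,0,0]],
  ],
  hand=-1,
)

```text
time: 28.2
tool_pos: [393.5, 179.9, 94.6]
tcp_rot: [3.141, 0.001, -0.129]
contact_force: [-0.1, -0.2, -2.6]
grip_width: 61.2
finger_force: 30.0
```

Call:
play_rows(
  rows=[
    [[0.523,-0.809,0],[0,0,0.423]],
    [[0.523,-0.809,0],[0,0,0.423]],
    [[0.523,-0.809,0],[0,0,0.423]],
    [[0.523,-0.809,0],[0,0,0.423]],
    [[0.523,-0.809,0],[0,0,0.423]],
    [[0.523,-0.809,0],[0,0,0.424]],
    [[0,0,-0.6],[0,0,0]],
    [[0,0,-0.5],[0,0,0]],
    [[0,0,-0.25],[0,0,0]],
    [[0,0,0],[0,0,0]],
    [[0,0,0],[0,0,0]],
  ],
)

```text
time: 29.58
tool_pos: [488.5, 34.7, 55.4]
tcp_rot: [3.141, -0.001, 0.226]
contact_force: [-0.2, -0.6, -0.8]
grip_width: 61.4
finger_force: 30.0
```

Call:
play_rows(
  rows=[
    [[0,0,-0.1],[0,0,0]],
    [[0,0,0],[0,0,0]],
    [[0,0,0],[0,0,0]],
  ],
)

```text
time: 29.95
tool_pos: [488.4, 34.5, 52.2]
tcp_rot: [3.141, -0.0, 0.226]
contact_force: [0.1, -0.3, -1.9]
grip_width: 61.5
finger_force: 30.0
```

Call:
play_rows(
  rows=[
    [[0,0,0],[0,0,0]],
    [[0,0,0],[0,0,0]],
    [[0,0,0],[0,0,0]],
    [[0,0,0.5],[0,0,0]],
    [[0,0,1],[0,0,0]],
    [[0,0,1],[0,0,0]],
    [[0,0,1],[0,0,0]],
    [[-0.1,0.7,1],[0,0,-0.4]],
    [[-0.1,0.9,1],[0,0,-0.5]],
    [[-0.2,1,0.5],[0,0,-0.5]],
    [[-0.2,1,0],[0,0,-0.5]],
    [[-0.2,1,0],[0,0,0]],
  ],
  hand=1,
)

```text
time: 31.45
tool_pos: [464.0, 173.4, 233.5]
tcp_rot: [-3.141, -0.002, -0.041]
contact_force: [1.0, 0.5, 0.6]
grip_width: 91.7
finger_force: 0.0
```

Call:
play_rows(
  rows=[
    [[-0.2,1,0],[0,0,0]],
    [[-0.2,1,0],[0,0,0]],
    [[-0.2,1,0],[0,0,0]],
    [[0,0.8,0],[0,0,0]],
    [[0,0,0],[0,0,0]],
    [[0,0,0],[0,0,0]],
  ],
)

```text
time: 32.2
tool_pos: [446.2, 285.9, 232.5]
tcp_rot: [3.141, -0.0, -0.04]
contact_force: [0.3, -0.3, 1.0]
grip_width: 91.9
finger_force: 0.0
```

```bash
python3 wp.py 10; python3 wp.py 44 |grep 48
```

```text
[446.2 285.9 232.5] yaw -2.3 t 32.2
75 541.4 357.5 109.9 64.4 -2.0 
75 407.4 356.2 111.9 63.5 -3.1 
75 236.9 103.1 98.1 58.0 -33.6 
130 541.4 357.7 110.0 64.0 -2.0 
130 483.9 11.5 123.1 69.4 12.7 
tr 0.95 [483.2  13.5 122.4  73.7  13. ]
tr 0.94 [407.  357.2 110.2  63.3  -2.3]
tr 0.93 [478.9  53.8 113.8   9.7  12.4]
tr 0.78 [540.9 357.9 108.6  63.2  -2.2]
pt 0.83 [405.8 353.7   5. ]
pt 0.72 [539.3 359.5   5. ]
75 486.5 44.0 112.7 77.8 12.9 
130 487.8 36.6 111.6 62.8 12.6 
tr 0.92 [483.8  80.9 101.5   5.1  13. ]
tr 0.61 [483.   75.3 102.6   6.6  12.7]
pt 0.89 [488.8  36.9  39. ]
```

Call:
play_rows(
  rows=[
    [[0.8,0.6,-0.7],[0,0,0.04]],
    [[0.8,0.6,-0.7],[0,0,0]],
    [[0.8,0.6,-0.7],[0,0,0]],
    [[0.78,0.6,-0.9],[0,0,0]],
    [[0,0,-1],[0,0,0]],
    [[0,0,-1],[0,0,0]],
    [[0,0,-1],[0,0,0]],
    [[0,0,-0.8],[0,0,0]],
    [[0,0,-0.4],[0,0,0]],
    [[0,0,0],[0,0,0]],
    [[0,0,0],[0,0,0]],
  ],
)

```text
time: 33.88
tool_pos: [542.2, 358.6, 16.7]
tcp_rot: [-3.141, -0.001, -0.034]
contact_force: [0.6, 0.2, 0.3]
grip_width: 91.4
finger_force: 0.0
```

Call:
play_rows(
  rows=[
    [[0,0,0],[0,0,0]],
    [[0,0,0],[0,0,0]],
    [[0,0,0],[0,0,0]],
    [[0,0,0],[0,0,0]],
    [[0,0,0],[0,0,0]],
    [[0,0,0.8],[0,0,0]],
    [[0,0,1],[0,0,0]],
    [[0,0,0.8],[0,0,0]],
    [[0,0,0],[0,0,0]],
    [[0,0,0],[0,0,0]],
  ],
  hand=-1,
)

```text
time: 35.12
tool_pos: [541.0, 358.1, 92.7]
tcp_rot: [3.141, 0.002, -0.034]
contact_force: [-0.8, 0.0, -1.9]
grip_width: 61.5
finger_force: 30.0
```

Call:
play_rows(
  rows=[
    [[-0.162,-0.981,0],[0,0,0.169]],
    [[-0.162,-0.981,0],[0,0,0.169]],
    [[-0.162,-0.981,0],[0,0,0.169]],
    [[-0.162,-0.981,0],[0,0,0.169]],
    [[-0.162,-0.981,0],[0,0,0.169]],
    [[-0.162,-0.981,0],[0,0,0.169]],
    [[-0.162,-0.981,0],[0,0,0.169]],
    [[-0.162,-0.981,0],[0,0,0.169]],
    [[-0.162,-0.981,0],[0,0,0.169]],
    [[-0.162,-0.981,0],[0,0,0.169]],
    [[-0.162,-0.981,0],[0,0,0.17]],
    [[0,0,0],[0,0,0]],
  ],
)

```text
time: 36.62
tool_pos: [487.3, 33.3, 92.9]
tcp_rot: [-3.141, 0.003, 0.223]
contact_force: [0.3, 0.7, -2.0]
grip_width: 61.8
finger_force: 30.0
```

Call:
play_rows(
  rows=[
    [[0,0,-0.5],[0,0,0]],
    [[0,0,-0.3],[0,0,0]],
    [[0,0,-0.15],[0,0,0]],
    [[0,0,0],[0,0,0]],
    [[0,0,0],[0,0,0]],
  ],
)

```text
time: 37.25
tool_pos: [488.5, 34.9, 65.8]
tcp_rot: [3.141, -0.001, 0.226]
contact_force: [0.4, -0.3, -1.4]
grip_width: 61.8
finger_force: 30.0
```

Call:
play_rows(
  rows=[
    [[0,0,-0.12],[0,0,0]],
    [[0,0,0],[0,0,0]],
    [[0,0,0],[0,0,0]],
  ],
)

```text
time: 37.62
tool_pos: [488.3, 34.7, 62.0]
tcp_rot: [3.141, -0.0, 0.225]
contact_force: [-0.4, 0.6, -1.7]
grip_width: 61.4
finger_force: 30.0
```

Call:
play_rows(
  rows=[
    [[0,0,0],[0,0,0]],
    [[0,0,0],[0,0,0]],
    [[0,0,0],[0,0,0]],
    [[0,0,0.5],[0,0,0]],
    [[0,0,1],[0,0,0]],
    [[0,0,1],[0,0,0]],
    [[-0.1,0.5,1],[0,0,0]],
    [[-0.1,0.7,1],[0,0,-0.4]],
    [[-0.2,0.9,1],[0,0,-0.5]],
    [[-0.2,1,0.3],[0,0,-0.5]],
    [[-0.2,1,0],[0,0,-0.6]],
    [[-0.3,1,0],[0,0,0]],
  ],
  hand=1,
)

```text
time: 39.12
tool_pos: [455.0, 188.7, 237.3]
tcp_rot: [-3.141, -0.002, -0.055]
contact_force: [0.6, -0.8, -0.1]
grip_width: 91.7
finger_force: 0.0
```

Call:
play_rows(
  rows=[
    [[-0.2,1,0],[0,0,0]],
    [[-0.2,1,0],[0,0,0]],
    [[-0.2,1,0],[0,0,0]],
    [[-0.2,0.8,0],[0,0,0]],
    [[0,0,0],[0,0,0]],
    [[0,0,0],[0,0,0]],
  ],
)

```text
time: 39.88
tool_pos: [431.3, 301.2, 236.5]
tcp_rot: [3.141, -0.0, -0.054]
contact_force: [-0.8, -0.1, 0.6]
grip_width: 91.9
finger_force: 0.0
```

```bash
python3 wp.py 10; python3 wp.py 54 |grep 48
```

```text
[431.3 301.2 236.5] yaw -3.1 t 39.9
75 406.7 356.2 110.1 63.5 -3.1 
75 216.5 119.4 99.9 64.9 -26.3 
130 407.6 356.8 108.5 61.1 -3.1 
tr 0.97 [477.6  46.1 117.9   6.5  13.1]
tr 0.74 [478.7  53.2 114.4   7.   12.9]
tr 0.68 [407.6 356.7 108.8  61.9  -3.4]
tr 0.65 [480.4  60.1 106.8   9.2  14.9]
pt 0.8 [4.848e+02 2.000e-01 5.000e+00]
pt 0.59 [407.1 359.4   5. ]
75 485.6 48.0 112.1 84.3 12.7 
130 485.6 48.0 112.1 84.3 12.7 
tr 0.9 [483.5  88.   99.4   6.7  13.6]
tr 0.65 [482.5  76.2 103.2   6.   13.3]
tr 0.65 [487.8  40.  111.3  67.7  12.7]
pt 0.77 [485.   33.8  49. ]
```

Last plate is at (407, 356.5), yaw -3.1°.

Call:
play_rows(
  rows=[
    [[-0.27,0.62,-0.8],[0,0,0]],
    [[-0.27,0.62,-0.8],[0,0,0]],
    [[-0.27,0.6,-0.9],[0,0,0]],
    [[0,0,-1],[0,0,0]],
    [[0,0,-1],[0,0,0]],
    [[0,0,-1],[0,0,0]],
    [[0,0,-1],[0,0,0]],
    [[0,0,-0.5],[0,0,0]],
    [[0,0,-0.3],[0,0,0]],
    [[0,0,0],[0,0,0]],
    [[0,0,0],[0,0,0]],
  ],
)

```text
time: 41.55
tool_pos: [407.5, 357.3, 17.8]
tcp_rot: [-3.141, -0.001, -0.054]
contact_force: [-0.2, -0.7, -0.2]
grip_width: 91.6
finger_force: 0.0
```

Call:
play_rows(
  rows=[
    [[0,0,0],[0,0,0]],
    [[0,0,0],[0,0,0]],
    [[0,0,0],[0,0,0]],
    [[0,0,0],[0,0,0]],
    [[0,0,0],[0,0,0]],
    [[0,0,0.8],[0,0,0]],
    [[0,0,1],[0,0,0]],
    [[0,0,1],[0,0,0]],
    [[0,0,0.3],[0,0,0]],
    [[0,0,0],[0,0,0]],
    [[0,0,0],[0,0,0]],
  ],
  hand=-1,
)

```text
time: 42.92
tool_pos: [406.2, 356.5, 108.6]
tcp_rot: [3.14, 0.002, -0.054]
contact_force: [0.5, 0.4, -2.4]
grip_width: 61.1
finger_force: 30.0
```

Call:
play_rows(
  rows=[
    [[0.245,-0.976,0],[0,0,0.182]],
    [[0.245,-0.976,0],[0,0,0.182]],
    [[0.245,-0.976,0],[0,0,0.182]],
    [[0.245,-0.976,0],[0,0,0.182]],
    [[0.245,-0.976,0],[0,0,0.182]],
    [[0.245,-0.976,0],[0,0,0.182]],
    [[0.245,-0.976,0],[0,0,0.182]],
    [[0.245,-0.976,0],[0,0,0.182]],
    [[0.245,-0.976,0],[0,0,0.182]],
    [[0.245,-0.976,0],[0,0,0.182]],
    [[0.245,-0.976,0],[0,0,0.182]],
    [[0,0,0],[0,0,0]],
  ],
)

```text
time: 44.42
tool_pos: [487.8, 33.3, 108.9]
tcp_rot: [-3.141, 0.002, 0.223]
contact_force: [-0.4, 0.0, -2.7]
grip_width: 61.7
finger_force: 30.0
```

Call:
play_rows(
  rows=[
    [[0,0,-0.5],[0,0,0]],
    [[0,0,-0.4],[0,0,0]],
    [[0,0,-0.15],[0,0,0]],
    [[0,0,0],[0,0,0]],
    [[0,0,0],[0,0,0]],
  ],
)

```text
time: 45.05
tool_pos: [488.1, 35.0, 78.7]
tcp_rot: [3.141, -0.001, 0.226]
contact_force: [0.8, 0.2, -0.8]
grip_width: 61.5
finger_force: 30.0
```

Call:
play_rows(
  rows=[
    [[0,0,-0.18],[0,0,0]],
    [[0,0,0],[0,0,0]],
    [[0,0,0],[0,0,0]],
  ],
)

```text
time: 45.42
tool_pos: [487.8, 34.8, 73.1]
tcp_rot: [3.142, -0.0, 0.226]
contact_force: [0.1, -0.2, -1.2]
grip_width: 61.6
finger_force: 30.0
```

Call:
play_rows(
  rows=[
    [[0,0,0],[0,0,0]],
    [[0,0,0],[0,0,0]],
    [[0,0,0],[0,0,0]],
    [[0,0,0.5],[0,0,0]],
    [[0,0,1],[0,0,0]],
    [[0,0,1],[0,0,0]],
    [[-0.1,-0.5,1],[0,0,0]],
    [[-0.3,-0.7,1],[0,0,-0.5]],
    [[-0.5,-0.9,0.5],[0,0,-0.5]],
    [[-0.5,-1,0.3],[0,0,-0.5]],
    [[0,0,0],[0,0,0]],
    [[0,0,0],[0,0,0]],
  ],
  hand=1,
)

```text
time: 46.92
tool_pos: [445.9, -57.8, 231.9]
tcp_rot: [-3.141, -0.0, 0.017]
contact_force: [-0.5, 0.7, -0.7]
grip_width: 92.1
finger_force: 0.0
```

```bash
python3 wp.py 64 w5; python3 m.py - cover:18 cover@9 pallet_top:8
```

```text
[445.9 -57.8 231.9] yaw 1.0 t 46.9
75 488.6 31.5 109.9 71.1 13.0 
130 488.5 31.6 109.5 71.0 12.7 
tr 0.77 [487.4  35.  109.3  63.7  13.1]
tr 0.69 [5.09e+02 4.00e-01 5.98e+01 3.00e+00 1.39e+01]
pt 0.78 [486.7  33.7  59. ]
[445.9 -57.4 231.6] yaw 1.0 t 47.1 cam [526. -56. 375.]
cover 0.71 [184. 308.] [ 417.7 -129.5  110.9   64.8   -4.3]
cover 0.59 [103. 310.] [ 532.4 -124.4   42.2   41.2  -43. ]
pallet_top 0.7 [110. 214.] [488.5  32.4 148.5  99.4  13.3]
```

View pics/w5.png

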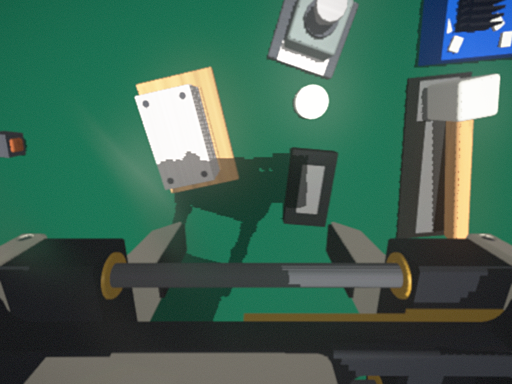

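The pile is neat, with its top face centred around (135,180). The cover is at (184,308), world (417,-130.7), yaw -4.3°. I'll grasp it now.

Call:
play_rows(
  rows=[
    [[-0.32,-0.81,-0.8],[0,0,-0.33]],
    [[-0.32,-0.81,-0.8],[0,0,-0.33]],
    [[-0.32,-0.82,-0.8],[0,0,0]],
    [[0,0,-1],[0,0,0]],
    [[0,0,-1],[0,0,0]],
    [[0,0,-1],[0,0,0]],
    [[0,0,-1],[0,0,0]],
    [[0,0,-0.5],[0,0,0]],
    [[0,0,-0.26],[0,0,0]],
    [[0,0,0],[0,0,0]],
    [[0,0,0],[0,0,0]],
  ],
)

```text
time: 48.65
tool_pos: [417.5, -131.5, 17.8]
tcp_rot: [3.141, -0.001, -0.076]
contact_force: [0.7, 0.5, 0.6]
grip_width: 91.6
finger_force: 0.0
```

Call:
play_rows(
  rows=[
    [[0,0,0],[0,0,0]],
    [[0,0,0],[0,0,0]],
    [[0,0,0],[0,0,0]],
    [[0,0,0],[0,0,0]],
    [[0,0,0],[0,0,0]],
    [[0,0,0.8],[0,0,0]],
    [[0,0,1],[0,0,0]],
    [[0,0,1],[0,0,0]],
    [[0,0,0.8],[0,0,0]],
    [[0,0,0],[0,0,0]],
    [[0,0,0],[0,0,0]],
  ],
  hand=-1,
)

```text
time: 50.02
tool_pos: [416.4, -131.0, 124.3]
tcp_rot: [-3.141, 0.001, -0.076]
contact_force: [1.0, -0.7, -1.9]
grip_width: 61.5
finger_force: 30.0
```

Call:
play_rows(
  rows=[
    [[0.394,0.918,0],[0,0,0.36]],
    [[0.394,0.918,0],[0,0,0.36]],
    [[0.394,0.918,0],[0,0,0.36]],
    [[0.394,0.918,0],[0,0,0.36]],
    [[0.394,0.918,0],[0,0,0.36]],
    [[0.394,0.918,0],[0,0,0.36]],
    [[0,0,0],[0,0,0]],
    [[0,0,-0.6],[0,0,0]],
    [[0,0,-0.4],[0,0,0]],
    [[0,0,-0.2],[0,0,0]],
    [[0,0,0],[0,0,0]],
    [[0,0,0],[0,0,0]],
  ],
)

```text
time: 51.52
tool_pos: [488.2, 33.7, 89.6]
tcp_rot: [3.141, -0.001, 0.225]
contact_force: [0.2, -0.2, -2.0]
grip_width: 61.4
finger_force: 30.0
```

Call:
play_rows(
  rows=[
    [[0,0.02,-0.15],[0,0,0]],
    [[0,0,-0.06],[0,0,0]],
    [[0,0,0],[0,0,0]],
    [[0,0,0],[0,0,0]],
  ],
)

```text
time: 52.02
tool_pos: [488.0, 34.5, 83.0]
tcp_rot: [3.141, -0.0, 0.226]
contact_force: [1.1, 0.4, -0.7]
grip_width: 61.7
finger_force: 30.0
```

Now I lower it the last bit, release, lift and look.

Call:
play_rows(
  rows=[
    [[0,0,-0.03],[0,0,0]],
    [[0,0,0],[0,0,0]],
    [[0,0,0],[0,0,0]],
  ],
)

```text
time: 52.4
tool_pos: [487.9, 34.5, 82.0]
tcp_rot: [3.141, -0.0, 0.226]
contact_force: [0.5, 0.1, -1.5]
grip_width: 61.3
finger_force: 30.0
```

Call:
play_rows(
  rows=[
    [[0,0,0],[0,0,0]],
    [[0,0,0],[0,0,0]],
    [[0,0,0],[0,0,0]],
    [[0,0,0.5],[0,0,0]],
    [[0,0,1],[0,0,0]],
    [[0,0,1],[0,0,0]],
    [[0,0,1],[0,0,0]],
    [[-0.4,0,1],[0,0,0]],
    [[-0.6,0,1],[0,0,0]],
    [[0,0,0],[0,0,0]],
    [[0,0,0],[0,0,0]],
  ],
  hand=1,
)

```text
time: 53.78
tool_pos: [457.9, 34.5, 246.4]
tcp_rot: [-3.142, 0.0, 0.226]
contact_force: [0.6, -0.3, -0.4]
grip_width: 91.7
finger_force: 0.0
```

```bash
python3 m.py w6 cover:82 cover@73 pallet_top:8 plate1:64
python3 - <<'E'
from h import *
C,f,o=shot('top')
for q,z in [('cover',82),('plate1',64)]:
    for r in trace(q,'top')[:3]: print(q,round(r['p'],2),rect(r['mask'],C,z))
E
```

```text
[457.9  34.5 246.4] yaw 12.9 t 53.8 cam [536.  53. 389.]
cover 0.86 [146. 263.] [487.8  36.1 109.   63.6  12.9]
pt cover 0.56 [152.9 265.6] [486.5  30.4  73. ]
pallet_top 0.73 [100. 265.] [488.5  34.5 147.8 103.2  12.9]
plate1 0.55 [101. 270.] [543.2  39.1  19.5   2.2 -77.1]
cover 0.67 [ 4.442e+02  4.500e+01  2.440e+01  1.890e+01 -4.000e-01]
cover 0.55 [ 497.  -419.4  125.3   24.1    2.1]
plate1 0.63 [ 442.3 -270.6  222.2   72.4   17.9]
```

View pics/w6.png

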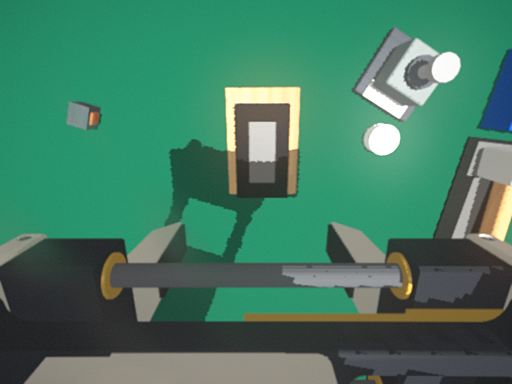

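The cover sits squarely on the pile at (146,263). Next I move to the mallet.

Call:
play_rows(
  rows=[
    [[-0.05,-1,0],[0,0,0]],
    [[-0.05,-1,0],[0,0,0]],
    [[-0.05,-1,0],[0,0,0]],
    [[-0.05,-1,0],[0,0,0]],
    [[-0.05,-1,0],[0,0,0]],
    [[-0.05,-1,0],[0,0,0]],
    [[-0.05,-1,0],[0,0,0]],
    [[-0.05,-1,0],[0,0,0]],
    [[-0.05,-1,0],[0,0,0]],
    [[-0.05,-1,0],[0,0,0]],
    [[0,0,0],[0,0,0]],
    [[0,0,0],[0,0,0]],
  ],
)

```text
time: 55.68
tool_pos: [442.8, -265.0, 246.8]
tcp_rot: [-3.141, 0.0, 0.226]
contact_force: [-0.1, 0.3, -0.2]
grip_width: 91.8
finger_force: 0.0
```

```bash
python3 m.py w7 mallet:64 mallet@34 mallet_grip@34 rest_head@4 rest_grip@4 pin_top@100 bin:45
```

```text
[ 442.8 -265.   246.8] yaw 12.9 t 55.7 cam [ 521. -246.  390.]
mallet 0.69 [130. 296.] [ 460.3 -309.5  199.4   48.3    9.7]
pt mallet 0.95 [100.1 299.1] [ 539.3 -297.2   34. ]
pt mallet_grip 0.79 [145.  298.6] [ 485.2 -311.7   34. ]
pt rest_head 0.91 [100.1 292.3] [ 538.8 -292.5    4. ]
pt rest_grip 0.96 [141.5 283.8] [ 482.2 -295.3    4. ]
pt rest_grip 0.67 [128.1 389.1] [ 533.  -434.2    4. ]
pt pin_top 0.28 [100.8 300.7] [ 535.6 -289.5  100. ]
bin 0.57 [ 40. 343.] [ 614.7 -316.1  124.9   78.8  -82. ]
```

View pics/w7.png

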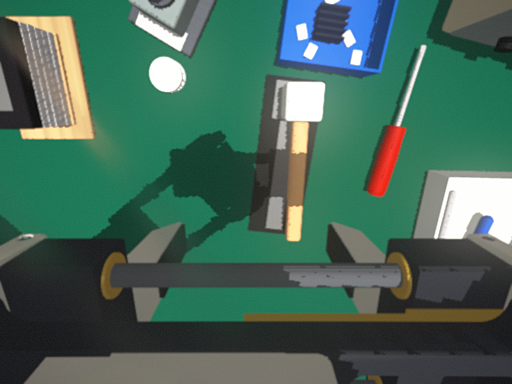

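The mallet head is at (102,304), with its handle running to (240,294). The mat's left edge runs from (80,267) to (230,250).

Run:
```python
from h import *
C,f,o=shot('wrist')
hd=ray(C,[[127,300],[238,294.]],46); print('handle',hd.round(1),np.degrees(np.arctan2(*(hd[0]-hd[1])[[1,0]])))
e=ray(C,[[80,267],[230,250.]],4); print('mat left',e.round(1),np.degrees(np.arctan2(*(e[0]-e[1])[[1,0]])))
print('mat right',ray(C,[[125,321],[229,284.]],4).round(1))
print('head top corners',ray(C,[[83,286],[83,325],[121,285],[122,324.]],64).round(1))
C,f,o=shot('top')
for q,z in [('pin_top',100),('pin',100),('mallet_grip',34),('mallet',34),('rest_head',4),('rest_grip',4)]:
    for r in pinpoint(q,'top')[:2]: print(q,round(r['p'],2),ray(C,r['at'],z).round(1))
```

```text
handle [[ 508.6 -305.6   46. ]
 [ 358.3 -339.1   46. ]] 12.581120386817743
mat left [[ 556.1 -253.3    4. ]
 [ 336.4 -279.     4. ]] 6.663418908790386
mat right [[ 516.3 -340.7    4. ]
 [ 350.2 -330.9    4. ]]
head top corners [[ 552.4 -273.9   64. ]
 [ 562.2 -316.8   64. ]
 [ 512.  -283.4   64. ]
 [ 521.1 -328.4   64. ]]
pin_top 0.49 [[ 610.8 -122.   100. ]]Traceback (most recent call last):
  File "<stdin>", line 9, in <module>
ValueError: it knows: bin, cover, heatsink, mallet, mallet_grip, pallet_top, pin_top, plate, reel, rest_grip, rest_head, screwdriver, transformer
```

The mallet's head centre is about (537.5,-299.3) with yaw 12.6°, and the rest head point is about (539.5,-295.5) with yaw 6.7°. I'll grip the handle 50 mm from the head's centre.

Call:
play_rows(
  rows=[
    [[0.51,-0.5,-0.8],[0,0,-0.04]],
    [[0.51,-0.5,-0.8],[0,0,0]],
    [[0.51,-0.5,-0.8],[0,0,0]],
    [[0,0,-1],[0,0,0]],
    [[0,0,-1],[0,0,0]],
    [[0,0,-1],[0,0,0]],
    [[0,0,-1],[0,0,0]],
    [[0,0,-0.4],[0,0,0]],
    [[0,0,-0.23],[0,0,0]],
    [[0,0,0],[0,0,0]],
    [[0,0,0],[0,0,0]],
  ],
)

```text
time: 57.6
tool_pos: [489.3, -310.9, 37.1]
tcp_rot: [3.14, -0.001, 0.22]
contact_force: [0.4, 0.1, 0.5]
grip_width: 91.6
finger_force: 0.0
```

Call:
play_rows(
  rows=[
    [[0,0,0],[0,0,0]],
    [[0,0,0],[0,0,0]],
    [[0,0,0],[0,0,0]],
    [[0,0,0],[0,0,0]],
    [[0,0,0],[0,0,0]],
    [[0,0,0],[0,0,0]],
    [[0,0,0.8],[0,0,0]],
    [[0,0,1],[0,0,0]],
    [[0,0,1],[0,0,0]],
    [[0,0,1],[0,0,0]],
    [[0,0,0],[0,0,0]],
    [[0,0,0],[0,0,0]],
  ],
  hand=-1,
)

```text
time: 59.1
tool_pos: [488.4, -310.2, 149.4]
tcp_rot: [-3.141, 0.001, 0.22]
contact_force: [0.2, 0.0, -0.1]
grip_width: 0.1
finger_force: 0.0
```

Run:
```python
from h import *
C,f,o=shot('wrist','w8'); print(o['tool_pos'],o['moment'],o['contact_force'],o['grip_width'])
z=o['tool_pos'][2]-2
for q,zz in [('mallet',z),('pin_top',100),('bin',0)]:
    for r in pinpoint(q,'wrist')[:2]: print(q,round(r['p'],2),ray(C,r['at'],zz).round(1))
C,f,o=shot('side')
for q,zz in [('pin_top',100)]:
    for r in pinpoint(q,'side')[:2]: print('side',q,round(r['p'],2),ray(C,r['at'],zz).round(1))
```

```text
[ 488.41850929 -310.16861528  149.3586133 ] [ 0.00826839  0.05066384 -0.00262788] [ 0.22310967  0.01524531 -0.11068044] 0.12351670805173726
mallet 0.9 [[ 551.5 -295.4  147.4]]
side pin_top 0.57 [[ 627.2 -119.2  100. ]]
```

View pics/w8.png

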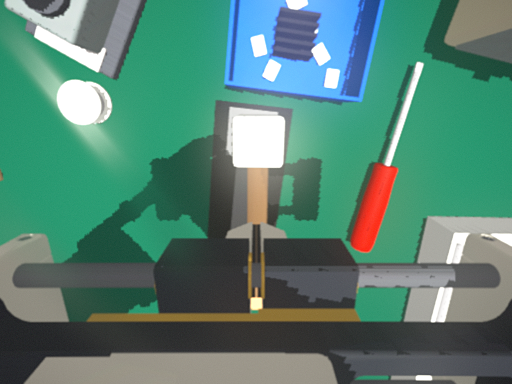

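The grip came up empty (width 0.1 mm). The mallet is still on the mat with its head at (141,258), so the grip may have slackened during the lift. I'll reopen, rise and measure again.

Call:
play_rows(
  rows=[
    [[-0.5,0.5,1],[0,0,0]],
    [[-0.5,0.5,1],[0,0,0]],
    [[-0.5,0.5,1],[0,0,0]],
    [[0,0,0],[0,0,0]],
    [[0,0,0],[0,0,0]],
  ],
  hand=1,
)

```text
time: 60.02
tool_pos: [443.8, -265.6, 239.3]
tcp_rot: [-3.141, 0.001, 0.22]
contact_force: [-0.4, 0.7, -0.8]
grip_width: 45.8
finger_force: 0.0
```

Run:
```python
from h import *
C,f,o=shot('wrist','w9'); print(o['tool_pos'])
for q,zz in [('mallet',34),('mallet_grip',34),('rest_head',4),('pin_top',100)]:
    for r in pinpoint(q,'wrist')[:2]: print(q,round(r['p'],2),r['at'],ray(C,r['at'],zz).round(1))
# white head top: bright low-sat blob near head
g=f.astype(int);m=((g.min(2)>150)).astype(np.uint8)
n,l,s,c=cv2.connectedComponentsWithStats(m)
for i in range(1,n):
    if s[i,4]>250: print(s[i],c[i].round(),rect(l==i,C,64))
# wooden handle
h=cv2.cvtColor(f,cv2.COLOR_RGB2HSV); m=((h[...,0]>5)&(h[...,0]<25)&(h[...,1]>70)&(h[...,2]>60)).astype(np.uint8)
n,l,s,c=cv2.connectedComponentsWithStats(m)
for i in range(1,n):
    if s[i,4]>250: print('wood',s[i],c[i].round(),rect(l==i,C,46))
```

```text
[ 443.82130308 -265.59866794  239.28467616]
mallet 0.96 [102.4, 299.7] [[ 537.3 -298.8   34. ]]
mallet_grip 0.65 [147.1, 297.6] [[ 483.7 -310.7   34. ]]
rest_head 0.63 [100.9, 291.0] [[ 537.9 -291.4    4. ]]
pin_top 0.42 [78.4, 164.4] [[ 527.1 -154.8  100. ]]
[127   0  54  26 560] [159.  10.] [ 587.8 -126.2   53.6   22.1  -77.3]
[131  12  54  39 712] [157.  32.] [ 571.  -130.1   54.7   19.7   81.9]
[398  43  30  84 377] [413.  84.] [ 578.9 -410.8   86.     5.5    3.3]
[ 145   57   38   36 1078] [164.  75.] [ 531.2 -141.7   40.4   35.2  -77.4]
[ 272   80   53   74 1983] [299. 105.] [ 518.5 -295.9   80.4   57.6   11.2]
[294 124  14  30 343] [300. 138.] [ 497.1 -305.6   33.6   14.3   12. ]
[ 431  178   81   86 4427] [473. 214.] [ 443.8 -557.7  118.8   99.9   12.6]
[267 195  15  36 348] [275. 212.] [ 399.8 -298.1   48.1   17.1   11.5]
wood [   0   16   92  126 3993] [59. 80.] [492.    1.9 134.1  92.   12.9]
wood [ 285  122   24  122 1953] [296. 177.] [ 434.6 -319.8  164.4   23.1   11.4]
wood [175 252  14  47 382] [180. 276.] [ 267.3 -192.2   79.3   18.3    6.5]
wood [323 252  16  48 415] [332. 276.] [ 314.6 -405.2   80.6   19.9   20.4]
wood [ 165  308  273   14 2795] [316. 316.] [ 238.5 -381.1  419.8   24.4  -77.2]
```

View pics/w9.png

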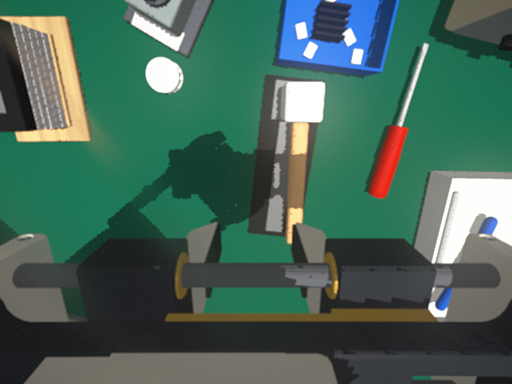

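The mallet hasn't moved. The fingers simply needed more time to close from 92 mm. I'll retry with a 46 mm opening and more closing rows.

Call:
play_rows(
  rows=[
    [[0.5,-0.5,-0.8],[0,0,0]],
    [[0.5,-0.5,-0.8],[0,0,0]],
    [[0.5,-0.5,-0.8],[0,0,0]],
    [[0,0,-1],[0,0,0]],
    [[0,0,-1],[0,0,0]],
    [[0,0,-1],[0,0,0]],
    [[0,0,-0.8],[0,0,0]],
    [[0,0,-0.4],[0,0,0]],
    [[0,0,-0.2],[0,0,0]],
    [[0,0,0],[0,0,0]],
    [[0,0,0],[0,0,0]],
  ],
  hand=0,
)

```text
time: 61.65
tool_pos: [489.3, -310.9, 37.0]
tcp_rot: [3.14, -0.001, 0.22]
contact_force: [0.3, -0.1, -0.2]
grip_width: 46.0
finger_force: 0.0
```

Call:
play_rows(
  rows=[
    [[0,0,0],[0,0,0]],
    [[0,0,0],[0,0,0]],
    [[0,0,0],[0,0,0]],
    [[0,0,0],[0,0,0]],
    [[0,0,0],[0,0,0]],
    [[0,0,0],[0,0,0]],
    [[0,0,0],[0,0,0]],
    [[0,0,0],[0,0,0]],
  ],
  hand=-1,
)

```text
time: 62.65
tool_pos: [488.9, -310.6, 36.3]
tcp_rot: [3.141, -0.0, 0.22]
contact_force: [-0.9, -0.9, 3.4]
grip_width: 19.9
finger_force: 29.9
```

Call:
play_rows(
  rows=[
    [[0,0,0.6],[0,0,0]],
    [[0,0,0.8],[0,0,0]],
    [[0,0,1],[0,0,0]],
    [[0,0,1],[0,0,0]],
    [[0,0,1],[0,0,0]],
    [[0,1,0.6],[0,0,0]],
    [[0,1,0],[0,0,0]],
    [[0,1,0],[0,0,0]],
    [[0,1,0],[0,0,0]],
    [[0,1,0],[0,0,0]],
    [[0,0,0],[0,0,0]],
    [[0,0,0],[0,0,0]],
  ],
)

```text
time: 64.15
tool_pos: [488.7, -160.7, 185.7]
tcp_rot: [-3.141, 0.001, 0.22]
contact_force: [0.0, -0.3, -4.7]
grip_width: 20.2
finger_force: 29.9
```

Run:
```python
from h import *
C,f,o=shot('wrist','w10'); print(o['tool_pos'],o['tcp_rot'],o['moment'],o['grip_width'])
z=o['tool_pos'][2]-2.3
for q,zz in [('mallet',z),('pin_top',100)]:
    for r in pinpoint(q,'wrist')[:2]: print(q,round(r['p'],2),r['at'],ray(C,r['at'],zz).round(1))
for r in trace('pin_top','wrist')[:2]: print(round(r['p'],2),rect(r['mask'],C,100))
```

```text
[ 488.65206086 -160.7017502   185.69861548] [-3.14142308e+00  8.51076484e-04  2.20488709e-01] [-0.01534252  0.06727363  0.01966426] 20.164241779978557
mallet 0.61 [163.8, 255.7] [[ 537.1 -148.8  183.4]]
pin_top 0.97 [36.1, 244.8] [[ 613.6 -123.2  100. ]]
0.6 [ 611.2 -121.1   28.8   26.5   12.6]
0.32 [ 515.7 -250.5  104.7   58.7    5.5]
```

View pics/w10.png

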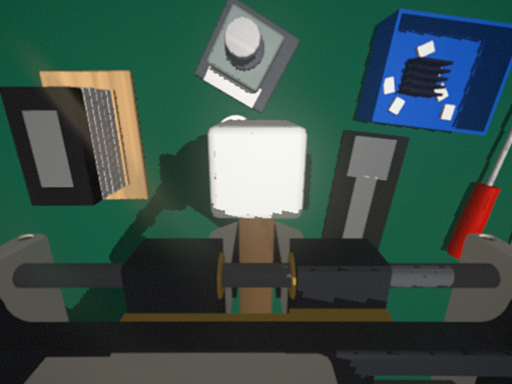

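The mallet is held level with its head at (168,258). The pin head is at (37,244), world (614,-123.5). I position the head over it and strike.

Call:
play_rows(
  rows=[
    [[0.85,0.29,0.1],[0,0,0]],
    [[0.85,0.29,0.1],[0,0,0]],
    [[0.84,0.29,0.13],[0,0,0]],
    [[0,0,0],[0,0,0]],
    [[0,0,0],[0,0,0]],
  ],
)

```text
time: 64.97
tool_pos: [564.3, -134.8, 195.5]
tcp_rot: [-3.141, 0.001, 0.22]
contact_force: [-0.7, -1.1, -2.7]
grip_width: 20.0
finger_force: 29.9
```

Run:
```python
from h import *
o=get_obs(); print(o['tool_pos'])
C,f,_=shot('top')
for q,zz in [('mallet',o['tool_pos'][2]-2.3),('pin_top',100)]:
    for r in pinpoint(q,'top')[:2]: print(q,round(r['p'],2),r['at'],ray(C,r['at'],zz).round(1))
C,f,_=shot('side','s2')
for q,zz in [('mallet',o['tool_pos'][2]-2.3),('pin_top',100)]:
    for r in pinpoint(q,'side')[:2]: print(q,round(r['p'],2),r['at'],ray(C,r['at'],zz).round(1))
```

```text
[ 564.32918369 -134.77535622  195.47576757]
mallet 0.44 [159.1, 349.7] [[ 581.8 -276.4  193.2]]
pin_top 0.34 [154.5, 347.9] [[ 617.8 -291.7  100. ]]
mallet 0.83 [129.9, 254.1] [[ 605.6 -118.   193.2]]
mallet 0.71 [229.8, 252.9] [[418.2 126.2 193.2]]
pin_top 0.5 [153.9, 250.9] [[ 622.  -124.2  100. ]]
```

Call:
play_rows(
  rows=[
    [[0.05,0,-0.9],[0,0,0]],
    [[0,0,-0.92],[0,0,0]],
    [[0,0,-0.92],[0,0,0]],
    [[0,0,0],[0,0,0]],
  ],
)

```text
time: 65.78
tool_pos: [565.8, -134.6, 113.5]
tcp_rot: [-3.141, 0.002, 0.22]
contact_force: [-4.8, -0.2, 5.1]
grip_width: 20.0
finger_force: 30.0
```

Call:
play_rows(
  rows=[
    [[0,0,0.9],[0,0,0]],
    [[0,0,1],[0,0,0]],
    [[0,0,1],[0,0,0]],
    [[0,0,0],[0,0,0]],
    [[0,0,0],[0,0,0]],
  ],
)

```text
time: 66.4
tool_pos: [565.9, -134.2, 200.1]
tcp_rot: [-3.141, 0.001, 0.22]
contact_force: [0.2, -0.7, -3.4]
grip_width: 19.3
finger_force: 30.0
```

Run:
```python
from h import *
C,f,o=shot('wrist','w11'); print(o['tool_pos'],o['moment'],o['grip_width'])
for r in pinpoint('mallet','wrist')[:2]: print(round(r['p'],2),r['at'],ray(C,r['at'],o['tool_pos'][2]-2.3).round(1))
```

```text
[ 565.92315605 -134.18948165  200.05762514] [-0.07894017  0.17123523  0.00890293] 19.339709955063555
0.93 [163.0, 257.8] [[ 615.  -123.4  197.8]]
```

The contact force was about 8–9 N at a 19 mm stroke, and the mallet hasn't shifted in the grip. Now I lay it back on its rest.

Call:
play_rows(
  rows=[
    [[-0.417,-0.928,0],[0,0,-0.123]],
    [[-0.417,-0.928,0],[0,0,-0.123]],
    [[-0.417,-0.928,0],[0,0,-0.123]],
    [[-0.417,-0.928,0],[0,0,-0.123]],
    [[-0.417,-0.928,0],[0,0,-0.123]],
    [[-0.417,-0.928,0],[0,0,-0.123]],
    [[0,0,-1],[0,0,0]],
    [[0,0,-1],[0,0,0]],
    [[0,0,-1],[0,0,0]],
    [[0,0,-1],[0,0,0]],
    [[0,0,-0.8],[0,0,0]],
    [[0,0,0],[0,0,0]],
  ],
)

```text
time: 68.0
tool_pos: [489.8, -300.2, 54.1]
tcp_rot: [-3.137, 0.004, 0.117]
contact_force: [0.0, 0.3, -3.1]
grip_width: 20.0
finger_force: 30.0
```

Call:
play_rows(
  rows=[
    [[0,0,-0.3],[0,0,0]],
    [[0,0,-0.15],[0,0,0]],
    [[0,0,-0.1],[0,0,0]],
    [[0,0,0],[0,0,0]],
    [[0,0,0],[0,0,0]],
  ],
)

```text
time: 68.62
tool_pos: [491.6, -301.6, 40.7]
tcp_rot: [3.141, -0.0, 0.117]
contact_force: [0.5, -0.0, -3.1]
grip_width: 19.9
finger_force: 30.0
```

Call:
play_rows(
  rows=[
    [[0,0,-0.08],[0,0,0]],
    [[0,0,-0.04],[0,0,0]],
    [[0,0,0],[0,0,0]],
    [[0,0,0],[0,0,0]],
  ],
)

```text
time: 69.12
tool_pos: [491.4, -301.5, 36.7]
tcp_rot: [3.142, 0.0, 0.117]
contact_force: [-0.1, -0.0, -3.6]
grip_width: 19.4
finger_force: 30.0
```

Call:
play_rows(
  rows=[
    [[0,0,0],[0,0,0]],
    [[0,0,0],[0,0,0]],
    [[0,0,0],[0,0,0]],
    [[0,0,0],[0,0,0]],
    [[0,0,0.5],[0,0,0]],
    [[0,0,1],[0,0,0]],
    [[0,0,1],[0,0,0]],
    [[-0.3,0.5,1],[0,0,0]],
    [[-0.6,0.8,1],[0,0,0]],
    [[-0.6,0.9,1],[0,0,0]],
    [[0,0,0.8],[0,0,0]],
    [[0,0,0],[0,0,0]],
  ],
  hand=0,
)

```text
time: 70.62
tool_pos: [447.3, -235.9, 228.5]
tcp_rot: [3.137, -0.004, 0.117]
contact_force: [1.0, 0.6, -0.8]
grip_width: 45.6
finger_force: 0.0
```

```bash
cat > fin.py <<'E'
from h import *
C,f,o=shot('wrist','wf'); print(o['tool_pos'].round(1),o['time'])
for q,zz in [('mallet',34),('mallet_grip',34),('rest_head',4),('rest_grip',4),('pin_top',100),('cover',73)]:
    for r in pinpoint(q,'wrist')[:2]: print(q,round(r['p'],2),np.round(r['at']),ray(C,r['at'],zz).round(1))
for q,zz in [('cover',82),('pallet_top',8)]:
    for r in trace(q,'wrist')[:2]: print(q,round(r['p'],2),rect(r['mask'],C,zz))
E
python3 fin.py
```

```text
[ 447.3 -235.9  228.5] 70.625
mallet 0.59 [100. 313.] [[ 541.6 -292.9   34. ]]
mallet_grip 0.87 [146. 309.] [[ 487.1 -298.6   34. ]]
rest_head 0.38 [ 20. 335.] [[ 635.6 -309.5    4. ]]
rest_grip 0.58 [146. 302.] [[ 482.5 -295.8    4. ]]
pin_top 0.66 [100. 312.] [[ 539.3 -279.4  100. ]]
cover 0.97 [114.   9.] [[488.4  33.3  73. ]]
cover 0.91 [484.2   5.3 121.3  58.7  -9.1]
pallet_top 0.81 [488.9  29.8 149.6 101.4  12.9]
pallet_top 0.66 [492.   26.2 119.4   9.1  13.9]
```

Call:
play_rows(
  rows=[
    [[0,1,0.2],[0,0,0]],
    [[0,1,0.2],[0,0,0]],
    [[0,1,0.2],[0,0,0]],
    [[0,1,0],[0,0,0]],
    [[0,0.5,0],[0,0,0]],
    [[0,0,0],[0,0,0]],
    [[0,0,0],[0,0,0]],
    [[0,0,0],[0,0,0]],
  ],
)

```text
time: 72.08
tool_pos: [446.5, -101.3, 243.6]
tcp_rot: [3.141, 0.0, 0.116]
contact_force: [0.3, -0.7, 0.1]
grip_width: 46.1
finger_force: 0.0
```

```bash
python3 fin.py
```

```text
[ 446.5 -101.3  243.6] 72.075
mallet 0.71 [112. 416.] [[ 541.7 -292.2   34. ]]
mallet 0.41 [115. 403.] [[ 536.5 -276.3   34. ]]
mallet_grip 0.87 [155. 410.] [[ 487.2 -300.7   34. ]]
rest_head 0.67 [116. 402.] [[ 535.3 -291.5    4. ]]
rest_grip 0.68 [153. 395.] [[ 484.9 -295.2    4. ]]
pin_top 0.69 [  9. 301.] [[ 614.8 -123.   100. ]]
pin_top 0.21 [127. 143.] [[491.9  22.5 100. ]]
cover 0.85 [487.5  32.2 109.   65.8  12.6]
cover 0.22 [ 608.8 -283.   124.9   73.4  -83.7]
pallet_top 0.72 [488.2  30.4 150.5 101.5  13.6]
pallet_top 0.64 [ 635.3 -129.8   37.9   33.9  -83.5]
```

View pics/wf.png

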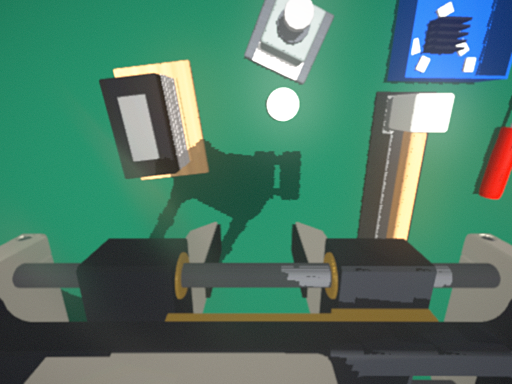

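The pile with the cover at (125,140) is square. The mallet lies along its outline with its head at (113,418), the pin is up at (12,298), and the heat sink is in the bin at (35,447). I'm handing the job in.

```bash
python3 -c "
from plant import bot
print(bot.close_job())"
```

```text
the job is handed in; nothing more can be done
None
```

I handed in the job with every step carried out: heat sink in the bin, all five plates and the cover squarely piled on the pad, pin struck and back up, mallet back in its outline. The hand-in returned no verdict, and that the blow marked is inferred from the roughly 19 mm stroke and 8–9 N contact force.

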